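# Twist a sample cup off the nested stack and set it mixing

## Task

Twist the top sample cup anticlockwise (seen looking into its mouth) to unhook it from the nested stack in the leaning dispenser and lift it out alone, leaving the rest of the stack fully seated. Set it down upright in the middle of the mixer's round plate, without dropping it, and let go. Then turn the mixer's dial exactly three clicks clockwise, and let go. Leave the small jar and the marker pen where they are.

Things in the scene. Friction and masses are not known exactly. Their poses are not given: they have to be found in the camera images.
- cup: Top cup of the stack: off-white plastic, 100 mm tall, 25 to 42 g. Origin: centre of its underside; z along its axis to the mouth. It starts nested, leaning 30 degrees. The wall tapers from 35 mm across at the foot to 50 at 70 mm up; a 53 mm collar 44 to 48 mm above the foot rests on the lower cup's rim and has two lugs at +x and -x, 14 mm wide, out to 34.5 mm from the axis.
- cup_band (a point): On the cup's axis, 87 mm above its underside: mid-height of the part to grip from outside, a straight band 52 mm across (70 to 100 mm above the underside); axes as the cup's. Fingers fit at +y and -y. At +x and -x the rim carries two hooked clips, 19 mm wide, out to 39 mm from the axis, 84 to 110 mm above the underside.
- stack_mouth (a point): Centre of the rim of the next cup (same shape, stays put), z along the stack's axis, 44 mm above the nested cup's underside. Its two clips reach 10 mm above this point, out to 39 mm. The top cup's lugs sit under the clips' lips, with 2 mm play along the axis; a stop wall blocks clockwise turning. Radial play 2 mm.
- stack (a joint): How far the rest of the stack is pulled out of the dispenser along its axis, m; 0 is fully seated, the start. It slides stiffly (about 5 N) and cannot turn. The top cup turned anticlockwise about its z by over 32 degrees (40 to 60 is good, free up to 120) is unhooked and comes out along z with 60 mm of lift; pulled before that, it drags the rest along (under 6 mm still counts as seated).
- dispenser: Fixed aluminium stand of the stack, foot 170 x 110 mm, 12 mm thick; origin: centre of its underside. The stack leans 30 degrees from vertical towards its -x side (its front, more or less towards the robot).
- mixer: Fixed white tabletop mixer, 170 x 250 mm, 60 mm tall; origin: centre of its underside. The round plate lies 65 mm to +y and the dial 75 mm to -y of the origin.
- plate (a point): Centre of the top face of the mixer's round black plate (100 mm across, flat, fixed, 70 mm above the bench); z up.
- dial (a joint): Angle of the mixer's black dial, rad, growing clockwise seen from above; 0 at the start (end stop; its white mark points to the mixer's +x side). It clicks into a detent every 24 degrees (0.419 rad): three clicks are 1.257. Let go between detents it springs to the nearer one. About 0.09 N m takes it over a click. Range 0 to 3.35.
- dial_grip (a point): Grip point of the dial on its vertical axis, 27 mm above the mixer's top face. The grip is an upright bar 40 mm long (along the point's x), 14 mm wide (y), from 8 to 35 mm above the mixer's top; the point turns with the dial.
- jar: Bystander, to be left alone: small white lidded jar, 42 mm across, 48 mm tall. Origin: centre of its underside.
- marker: Bystander, to be left alone: marker pen lying flat along its x, about 125 mm long, 15 mm thick. Origin: centre of its underside.
Not all that is in view belongs to the job. What is shaped like the dispenser but red is not meant.

How it is judged:
By the outcome, as a careful person would: the job done as asked, in the order asked, and still so for the second after the job is handed in, with the robot touching nothing.
It also fails if it takes over 58 s, if anything falls off the work surface, if the arm or the gripper's body presses on something with over 40 N, if the wrist force passes 120 N, or if a joint passes its speed limit or range.

## Robot

A 6-joint arm with a two-finger parallel gripper is mounted at the origin on the work surface. World frame = base frame: x ahead of the robot, y to its left, z up, the work surface at z = 0. Lengths are in m, angles in rad, forces in N, time in s.
With the tool pointing down it reaches from about 0.325 to 1 m from the base axis. Payload 5.1 kg.
Tool frame: the origin (TCP) lies midway between the tips of the shut fingers; the grasp point (between the pads) lies 19 mm behind it (ctrl.pinch_z is the distance from the TCP to the grasp point, in m); y points along the fingers, x is the direction in which the jaws open and shut, and the axes are right-handed (so a half turn about y gives the same grasp; the last joint's range is limited). The gripper opens to 85 mm and grips with 20 to 120 N. Pads are 22 mm wide; open, the fingers measure 114 mm over their backs; the gripper's body (76 mm by 85 mm) begins 54 mm behind the grasp point. The pads swing forward as they close: fully open they stand 13 mm farther back than shut.
Start: joints at [1.078, 0.124, 1.65, -0, 1.367, -0.083], TCP at [0.259, 0.596, 0.231] pointing down, gripper open.
Joint ranges: [-2.61, 2.61], [-1.02, 2.33], [0.03, 2.71], [-1.35, 4.49], [0.32, 2.68], [-2.91, 2.91]. Speed limits (rad/s): [2.57, 2.57, 3.14, 3.14, 3.14, 3.14].

## Interface

Orientations are given as a unit quaternion [x, y, z, w].
In Python, from cell import ctrl, vision gives the robot as it stands.
- The arm moves only by the tool servo_tool, never from a script. Its argument "commands" is a list of rows, each an object with "travel": the shift along the tool's x, y, z each as a share of 20 cm, from -1 to 1, a list of three; "rot": the turn, a rotation vector about the tool's x, y, z each as a share of 120 degrees, from -1 to 1, a list of three. A call has 1 to 8 rows; each row is the pose to reach, as a shift and turn from the pose commanded when the call began, along the tool's axes at that moment; what a row does not reach only later rows make up. A row lasts 1/8 s, in which the tool goes at most 62.5 mm and 10.7 degrees, less where a joint would pass 70% of its speed; a pose out of reach is approached as far as the arm can. A call with a number of a shift or a turn outside -1 to 1 is refused whole. A call with a gripper value outside its range is refused whole. "claw" is the opening, from 0 (shut) to 1 (fully open), set as the call begins (left out, the last holds). The fingers move at their own pace and stop on an object; the grip force is fixed at half the most. Time passes only in rows, so rows that repeat a pose let the fingers close. It gives the time, the measured TCP pose, the force and the opening at its end, in the units of the state.
- ctrl.get_obs(): the state, without advancing time (a new reading comes with each control period).
- vision.capture(name): name is "side" or "top" or "wrist"; returns a dict with "image" (400x640x3 uint8, red, green, blue), "depth" (400x640 float32, m along the optical axis (not along the pixel's ray), 0 where there is no reading), "K" (3x3 intrinsics, pixels), "distortion" ([k1, k2, p1, p2, k3] as OpenCV has them; the pictures are not rectified), "rvec" (rotation vector, rad) and "tvec" (3), from world to camera coordinates, as OpenCV has them; the wrist camera has in their place "mount" (4x4, takes a point from camera to tool coordinates, whose origin is the TCP and whose axes are the tool frame's). Camera axes: x right, y down, z forward; pixel columns grow to the right and rows downward; lengths in m; the calibration is good to about 2 mm. A picture is of the moment at which its call begins: read the wrist's pose just before it.
- ctrl.job_done(): hands the job in, once; it reports no verdict.
The state is a dict: "time": time; "joints": joint angles; "joint_vel": joint speeds; "joint_torque": joint torques, N m; "tool_pos": TCP position; "eef_rot": TCP orientation; "wrist_force": force on the tool from outside, world axes, zero at the start; "moment": the same for the moment, N m; "gripper_width": finger opening in m.
Only numpy, scipy, OpenCV 4.12 (cv2) and the standard library are available. Lean on these libraries where they do the work, as an engineer would, in place of code of your own. Each camera call takes 0.05 s, during which the arm holds its last target.

## Working session

There is one attempt and no reset: what is moved stays moved. The work goes in short steps, Python scripts to look and compute and a tool call to move; the robot and the scene stay as the last step left them, time stands still between calls to the robot, and variables do not carry over. Pictures are saved under pics/ and viewed, and the job is handed in when it is done.

Besides the shell and the picture viewer there is one more tool, called after "Call:" as name(argument=value, ...), one argument or row to a line, values as JSON. servo_tool: Moves the arm, as the interface text tells. Its arguments: {"type":"object","properties":{"commands":{"type":"array"},"claw":{"type":"number"}},"required":["commands"]}

```bash
ls; mkdir -p pics
python3 - <<'E'
from cell import ctrl, vision
import cv2, numpy as np
o=ctrl.get_obs()
for k,v in o.items(): print(k,np.round(v,4))
for n in ["side","top","wrist"]:
    c=vision.capture(n)
    cv2.imwrite(f"pics/{n}0.png",c["image"][:,:,::-1])
    np.savez(f"{n}0.npz",**c)
    print(n,c["K"].tolist(),c["distortion"], c.get("rvec"),c.get("tvec"),c.get("mount"))
E
```

```text
pics
time 0.0
joints [ 1.0784  0.1245  1.6517  0.      1.3675 -0.0826]
joint_vel [-0.0006  0.0015  0.0026 -0.     -0.0025  0.    ]
joint_torque [-9.00000e-04 -4.23599e+01 -3.65459e+01 -2.00000e-04  6.80000e-03
 -0.00000e+00]
tool_pos [0.2587 0.5956 0.23  ]
eef_rot [ 0.5916  0.3871 -0.3885 -0.5909]
wrist_force [ 0.6823 -0.183   0.133 ]
moment [-0.0488 -0.0603  0.0256]
gripper_width 0.0853
side [[449.3836038762079, 0.0, 323.328242051428], [0.0, 449.3836038762079, 196.95142479260943], [0.0, 0.0, 1.0]] [0.00627295 0.         0.         0.         0.        ] [ 2.02046633 -0.73104223  0.39486764] [-0.3853542   0.25054425  0.75609112] None
top [[456.79320977533973, 0.0, 324.1522539975181], [0.0, 456.79320977533973, 198.01741192374735], [0.0, 0.0, 1.0]] [-0.04418058  0.          0.          0.          0.        ] [ 2.22243553 -2.19515326  0.04754274] [-0.02877073  0.48819478  1.29564692] None
wrist [[349.12416275509605, 0.0, 325.1059766545782], [0.0, 349.12416275509605, 197.7003462529617], [0.0, 0.0, 1.0]] [-0.03778994  0.          0.          0.          0.        ] None None [[ 9.99998016e-01 -2.63293289e-04  1.97440137e-03  1.26125689e-03]
 [-1.95500923e-03 -3.19570837e-01  9.47560372e-01 -1.44129389e-01]
 [ 3.81474812e-04 -9.47562352e-01 -3.19570718e-01  8.14930338e-02]
 [ 0.00000000e+00  0.00000000e+00  0.00000000e+00  1.00000000e+00]]
```

View pics/side0.png

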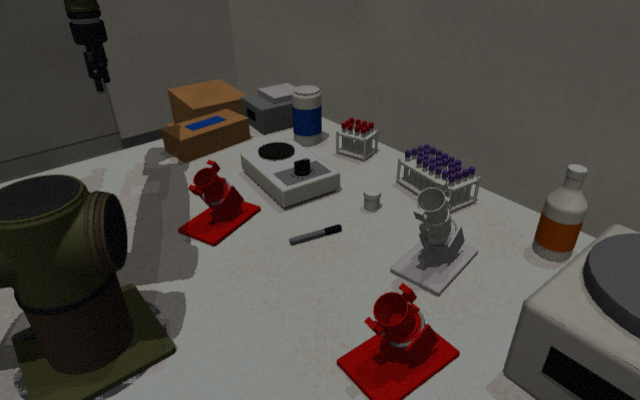

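View pics/top0.png

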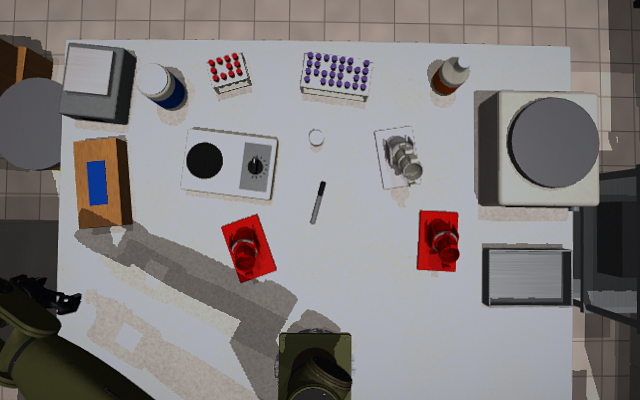

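View pics/wrist0.png

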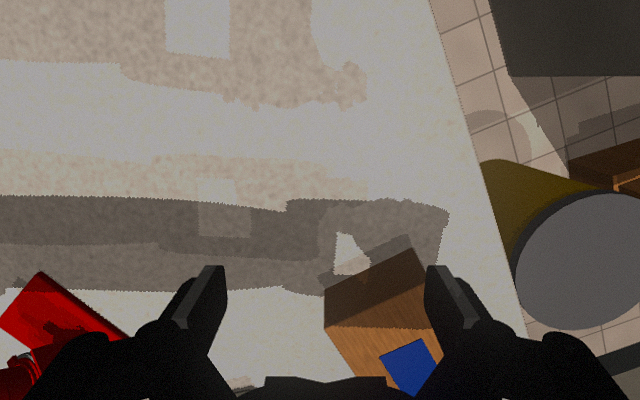

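Run:
```python
import cv2, numpy as np
a=cv2.imread("pics/side0.png")[170:300,370:500]; b=cv2.imread("pics/top0.png")[115:200,360:440]; m=cv2.imread("pics/top0.png")[120:210,170:290]
s=lambda i,w,h:np.clip(cv2.resize(i,(w,h),interpolation=cv2.INTER_CUBIC).astype(float)*1.6,0,255).astype(np.uint8)
cv2.imwrite("pics/crop0.png",np.hstack([cv2.convertScaleAbs(cv2.resize(a,(400,400),interpolation=cv2.INTER_CUBIC),alpha=1.8),cv2.resize(b,(376,400),interpolation=cv2.INTER_CUBIC)]))
cv2.imwrite("pics/crop1.png",cv2.resize(m,(720,540),interpolation=cv2.INTER_CUBIC))
```

```text
(no output)
```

View pics/crop0.png

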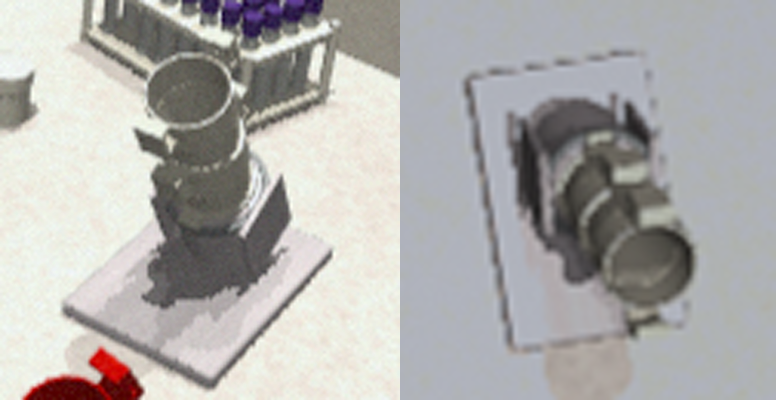

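View pics/crop1.png

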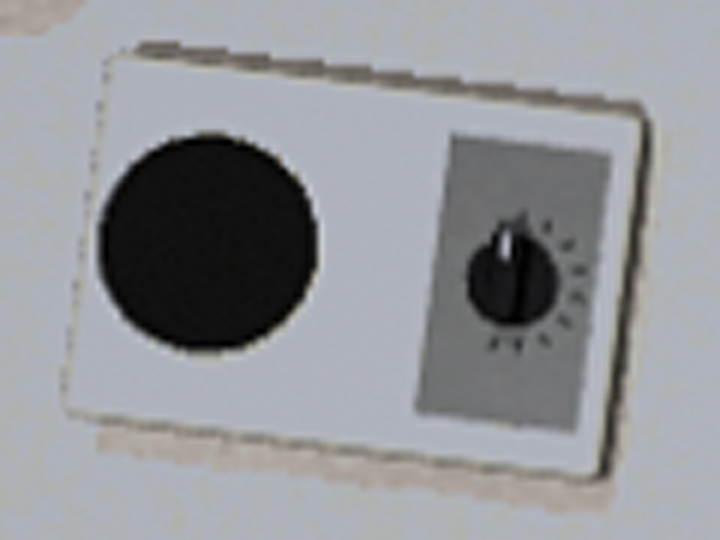

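```bash
cat > h.py <<'E'
import cv2, numpy as np
from scipy.spatial.transform import Rotation as R
def pose_cam(c,o=None):
    "returns Rwc (cam->world), origin"
    if c.get("rvec") is not None and np.size(c["rvec"])==3:
        Rm=cv2.Rodrigues(np.asarray(c["rvec"],float))[0]; return Rm.T, -Rm.T@np.asarray(c["tvec"],float)
    M=np.asarray(c["mount"]); Rt=R.from_quat(o["eef_rot"]).as_matrix()
    return Rt@M[:3,:3], Rt@M[:3,3]+np.asarray(o["tool_pos"])
def rays(c,uv,o=None):
    Rw,t=pose_cam(c,o)
    p=cv2.undistortPoints(np.asarray(uv,float).reshape(-1,1,2),np.asarray(c["K"]),np.asarray(c["distortion"])).reshape(-1,2)
    d=np.c_[p,np.ones(len(p))]@Rw.T
    return t,d
def onplane(c,uv,z,o=None):
    t,d=rays(c,uv,o); return t+d*((z-t[2])/d[:,2])[:,None]
def cloud(c,uv,o=None):
    uv=np.asarray(uv); t,d=rays(c,uv,o)
    return t+d*c["depth"][uv[:,1].astype(int),uv[:,0].astype(int)][:,None]
def tri(l):
    A=np.zeros((3,3));b=np.zeros(3)
    for t,d in l:
        d=d/np.linalg.norm(d);P=np.eye(3)-np.outer(d,d);A+=P;b+=P@t
    x=np.linalg.solve(A,b); return x,[np.linalg.norm(np.cross(x-t,d/np.linalg.norm(d))) for t,d in l]
def proj(c,X,o=None):
    Rw,t=pose_cam(c,o); rv=cv2.Rodrigues(Rw.T)[0]; 
    return cv2.projectPoints(np.asarray(X,float).reshape(-1,1,3),rv,-Rw.T@t,np.asarray(c["K"]),np.asarray(c["distortion"]))[0].reshape(-1,2)
def ld(n):
    z=np.load(n+".npz",allow_pickle=True); return {k:z[k] for k in z.files}
E
python3 - <<'E'
from h import *
c=ld("top0"); im=c["image"]
# mixer corners (crop scale 6, offset 170,120)
f=lambda x,y:(170+x/6,120+y/6)
cor=[f(105,55),f(645,112),f(608,478),f(65,412)]
P=onplane(c,cor,0.06);print("mixer",P.round(4), np.linalg.norm(np.diff(P,axis=0),axis=1), P.mean(0))
# plate ellipse
g=cv2.cvtColor(im,cv2.COLOR_RGB2GRAY); m=np.zeros_like(g); m[130:195,178:232]=(g[130:195,178:232]<70)*255
cs=max(cv2.findContours(m,0,1)[0],key=cv2.contourArea); e=cv2.fitEllipse(cs); print(e, onplane(c,[e[0]],0.07))
# foot corners of dispenser crop scale 4.7 off 360,115
f=lambda x,y:(360+(x-400)/4.7,115+y/4.7)
cor=[f(470,74),f(643,53),f(690,325),f(512,348)]
P=onplane(c,cor,0.012);print("foot",P.round(4), np.linalg.norm(np.diff(P,axis=0),axis=1), P.mean(0))
# depth cloud on mouth & dial
uv=np.array([(u,v) for u in range(370,430) for v in range(120,195)])
X=cloud(c,uv); k=X[:,2]>0.03; print("highest",X[k][np.argsort(-X[k][:,2])[:15]].round(4), uv[k][np.argsort(-X[k][:,2])[:15]])
print(onplane(c,[f(655,265)],0.18))
E
```

```text
mixer [[0.6723 0.3574 0.06  ]
 [0.6487 0.1082 0.06  ]
 [0.4804 0.1224 0.06  ]
 [0.5075 0.3718 0.06  ]] [0.25034085 0.16888326 0.25089125] [0.57724429 0.23996621 0.06      ]
((204.26943969726562, 160.14602661132812), (34.64324951171875, 35.579322814941406), 81.20747375488281) [[0.58576534 0.3063361  0.07      ]]
foot [[ 0.6833 -0.1659  0.012 ]
 [ 0.6979 -0.2719  0.012 ]
 [ 0.5316 -0.3013  0.012 ]
 [ 0.5162 -0.1927  0.012 ]] [0.10700793 0.16890775 0.10970143] [ 0.60723056 -0.23296927  0.012     ]
highest [[ 0.4443 -0.0111  1.3116]
 [ 0.4443 -0.0111  1.3116]
 [ 0.4443 -0.0111  1.3116]
 [ 0.4443 -0.0111  1.3116]
 [ 0.4443 -0.0111  1.3116]
 [ 0.4443 -0.0111  1.3116]
 [ 0.4443 -0.0111  1.3116]
 [ 0.4443 -0.0111  1.3116]
 [ 0.4443 -0.0111  1.3116]
 [ 0.4443 -0.0111  1.3116]
 [ 0.4443 -0.0111  1.3116]
 [ 0.4443 -0.0111  1.3116]
 [ 0.4443 -0.0111  1.3116]
 [ 0.4443 -0.0111  1.3116]
 [ 0.4443 -0.0111  1.3116]] [[429 144]
 [418 169]
 [424 160]
 [424 193]
 [396 138]
 [399 133]
 [398 190]
 [390 186]
 [376 165]
 [376 134]
 [371 130]
 [374 127]
 [370 127]
 [401 126]
 [395 156]]
[[ 0.55193268 -0.24501438  0.18      ]]
```

Run:
```python
from h import *
from cell import ctrl
o=ctrl.get_obs(); Rt=R.from_quat(o["eef_rot"]).as_matrix(); print(Rt.round(3))
s=ld("side0");t=ld("top0")
# mouth centre triangulation: side crop scale 400/130, off 370,170 ; top crop
a=rays(s,[(370+192/3.077,170+92/3.077)]);b=rays(t,[(360+(650-400)/4.7,115+263/4.7)])
print(tri([(a[0],a[1][0]),(b[0],b[1][0])]))
# clip tips
a=rays(s,[(370+150/3.077,170+143/3.077)]);b=rays(t,[(360+(655-400)/4.7,115+323/4.7)])
print(tri([(a[0],a[1][0]),(b[0],b[1][0])]))
```

```text
[[ 0.398 -0.001 -0.917]
 [ 0.917 -0.001  0.398]
 [-0.002 -1.     0.   ]]
(array([ 0.5528954 , -0.24217686,  0.18098688]), [np.float64(4.580571619668232e-05), np.float64(4.580571619676211e-05)])
(array([ 0.51983408, -0.24613425,  0.16246893]), [np.float64(0.003555060058814262), np.float64(0.0035550600588143545)])
```

```bash
cat >> h.py <<'E'
def frame(a,xd):
    "tool frame with y=-a and x along xd (orthogonalised)"
    y=-np.asarray(a)/np.linalg.norm(a); x=np.asarray(xd,float); x=x-y*(x@y); x/=np.linalg.norm(x)
    return np.c_[x,y,np.cross(x,y)]
def plan(p,Rg,q=None,o=None):
    from cell import ctrl
    o=o or ctrl.get_obs(); Rt=R.from_quat(o["eef_rot"]).as_matrix()
    t=Rt.T@(np.asarray(p)-o["tool_pos"]); r=R.from_matrix(Rt.T@Rg).as_rotvec()
    print("travel",(t/.2).round(4).tolist(),"rot",(r/np.radians(120)).round(4).tolist(),"mm",(np.linalg.norm(t)*1e3).round(1),"deg",np.degrees(np.linalg.norm(r)).round(1))
yaw=0.168; a0=np.array([-.5*np.cos(yaw),-.5*np.sin(yaw),np.sqrt(.75)]); e0=np.array([-np.sin(yaw),np.cos(yaw),0])
mouth0=np.array([.5529,-.2422,.181])
E
python3 - <<'E'
from h import *
plan(mouth0+.2*a0,frame(a0,e0))
E
```

```text
travel [-3.5309, -0.614, -2.5993] rot [-0.2433, -0.2693, -0.0729] mm 885.4 deg 44.4
```

Call:
servo_tool(
  commands=[
    {"travel": [-0.9,-0.6,-0.65],"rot": [0,0,0]},
    {"travel": [-0.9,-0.6,-0.65],"rot": [0,0,0]},
    {"travel": [-0.9,-0.6,-0.65],"rot": [0,0,0]},
    {"travel": [-0.9,-0.6,-0.65],"rot": [0,0,0]},
  ],
  claw=1,
)

```text
time: 0.65
tool_pos: [0.306, 0.3795, 0.3507]
eef_rot: [0.591, 0.388, -0.388, -0.591]
wrist_force: [1.2, -0.6, 0.6]
gripper_width: 0.0853
```

Call:
servo_tool(
  commands=[
    {"travel": [-0.9,0,-0.65],"rot": [0,0,0]},
    {"travel": [-0.9,0,-0.65],"rot": [0,0,0]},
    {"travel": [-0.9,0,-0.65],"rot": [0,0,0]},
    {"travel": [-0.9,0,-0.65],"rot": [0,0,0]},
  ],
)

```text
time: 1.15
tool_pos: [0.3536, 0.1621, 0.3501]
eef_rot: [0.592, 0.387, -0.387, -0.592]
wrist_force: [0.1, 1.4, 1.0]
gripper_width: 0.0854
```

Call:
servo_tool(
  commands=[
    {"travel": [-0.9,0,-0.65],"rot": [0,0,0]},
    {"travel": [-0.9,0,-0.65],"rot": [0,0,0]},
    {"travel": [-0.9,0,-0.65],"rot": [0,0,0]},
    {"travel": [-0.9,0,-0.65],"rot": [0,0,0]},
  ],
)

```text
time: 1.65
tool_pos: [0.4009, -0.0551, 0.3499]
eef_rot: [-0.592, -0.387, 0.387, 0.592]
wrist_force: [0.1, -0.1, -0.4]
gripper_width: 0.0851
```

Run:
```python
from h import *
plan(mouth0+.17*a0,frame(a0,e0))
```

```text
travel [-0.7854, 0.1083, -0.7162] rot [-0.243, -0.2709, -0.0727] mm 213.7 deg 44.5
```

Call:
servo_tool(
  commands=[
    {"travel": [-0.78,0.1,-0.72],"rot": [-0.243,-0.271,-0.073]},
    {"travel": [-0.78,0.1,-0.72],"rot": [-0.243,-0.271,-0.073]},
    {"travel": [-0.78,0.1,-0.72],"rot": [-0.243,-0.271,-0.073]},
    {"travel": [-0.78,0.1,-0.72],"rot": [-0.243,-0.271,-0.073]},
    {"travel": [-0.78,0.1,-0.72],"rot": [-0.243,-0.271,-0.073]},
    {"travel": [-0.78,0.1,-0.72],"rot": [-0.243,-0.271,-0.073]},
  ],
)

```text
time: 2.4
tool_pos: [0.47, -0.2537, 0.3288]
eef_rot: [0.558, 0.662, -0.382, -0.324]
wrist_force: [0.0, 0.1, 0.4]
gripper_width: 0.0858
```

```bash
cat > snap.py <<'E'
import sys
from h import *
from cell import ctrl,vision
def snap(n,tag):
    o=ctrl.get_obs(); c=vision.capture(n)
    cv2.imwrite(f"pics/{n}{tag}.png",c["image"][:,:,::-1]); c=dict(c); c["o_pos"]=o["tool_pos"]; c["o_rot"]=o["eef_rot"]
    np.savez(f"{n}{tag}.npz",**c); return o,c
if __name__=="__main__":
    o,c=snap(sys.argv[1],sys.argv[2]); print(o["time"],np.round(o["tool_pos"],4),np.round(o["joints"],3),np.round(o["wrist_force"],2))
E
python3 snap.py wrist 1
```

```text
2.4 [ 0.47   -0.2537  0.3288] [-0.816 -0.407  2.025  0.454  1.251 -2.639] [0.02 0.09 0.35]
```

View pics/wrist1.png

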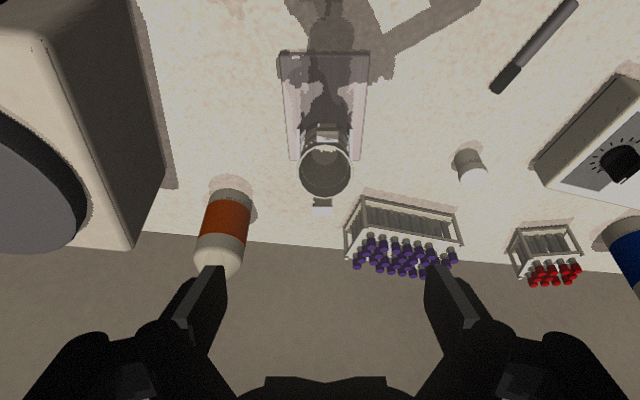

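Run:
```python
import cv2
a=cv2.imread("pics/wrist1.png")[110:225,270:385]
cv2.imwrite("pics/crop2.png",cv2.resize(a,(600,600),interpolation=cv2.INTER_CUBIC))
```

```text
(no output)
```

View pics/crop2.png

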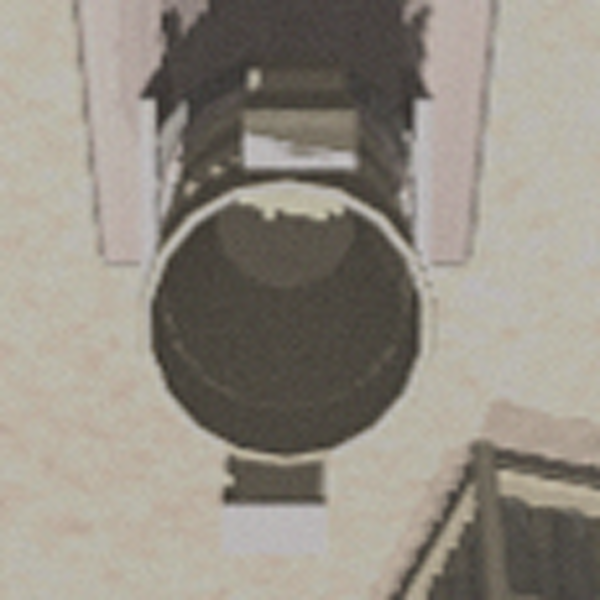

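Call:
servo_tool(
  commands=[
    {"travel": [0,0,0],"rot": [0,0.75,0]},
    {"travel": [0,0,0],"rot": [0,0.75,0]},
    {"travel": [0,0,0],"rot": [0,0.75,0]},
    {"travel": [0,0,0],"rot": [0,0.75,0]},
    {"travel": [0,0,0],"rot": [0,0.75,0]},
    {"travel": [0,0,0],"rot": [0,0.75,0]},
    {"travel": [0,0,0],"rot": [0,0.75,0]},
    {"travel": [0,0,0],"rot": [0,0.75,0]},
  ],
)

```text
time: 3.45
tool_pos: [0.4716, -0.2518, 0.3309]
eef_rot: [-0.668, -0.264, -0.102, 0.688]
wrist_force: [-0.7, 1.0, -0.3]
gripper_width: 0.0855
```

Run:
```python
from h import *
from cell import ctrl
print(ctrl.get_obs()["joints"])
plan(mouth0+.17*a0,frame(a0,-e0))
```

```text
[-0.81079126 -0.40831623  2.02245214  0.45415274  1.25091689 -1.13231451]
travel [-0.0221, 0.0036, -0.019] rot [-0.001, 0.7828, -0.0007] mm 5.9 deg 93.9
```

Call:
servo_tool(
  commands=[
    {"travel": [0,0,0],"rot": [0,0.78,0]},
    {"travel": [0,0,0],"rot": [0,0.78,0]},
    {"travel": [0,0,0],"rot": [0,0.78,0]},
    {"travel": [0,0,0],"rot": [0,0.78,0]},
    {"travel": [0,0,0],"rot": [0,0.78,0]},
    {"travel": [0,0,0],"rot": [0,0.78,0]},
    {"travel": [0,0,0],"rot": [0,0.78,0]},
    {"travel": [0,0,0],"rot": [0,0.78,0]},
  ],
)

```text
time: 4.45
tool_pos: [0.4716, -0.2519, 0.331]
eef_rot: [-0.419, 0.276, -0.53, 0.683]
wrist_force: [0.3, -0.1, 1.1]
gripper_width: 0.0853
```

Call:
servo_tool(
  commands=[
    {"travel": [0,0,0],"rot": [0,0.065,0]},
    {"travel": [0,0,0],"rot": [0,0.065,0]},
    {"travel": [0,0,0],"rot": [0,0.065,0]},
  ],
)

```text
time: 4.82
tool_pos: [0.4713, -0.2524, 0.3306]
eef_rot: [-0.384, 0.319, -0.556, 0.664]
wrist_force: [0.5, 0.2, 0.3]
gripper_width: 0.0854
```

```bash
python3 snap.py wrist 2
python3 - <<'E'
from h import *
from cell import ctrl
plan(mouth0+.17*a0,frame(a0,-e0))
E
```

```text
4.825 [ 0.4713 -0.2524  0.3306] [-0.812 -0.408  2.023  0.455  1.251  0.494] [0.54 0.22 0.26]
travel [0.0173, 0.0026, -0.0177] rot [-0.0002, 0.0049, -0.0011] mm 5.0 deg 0.6
```

View pics/wrist2.png

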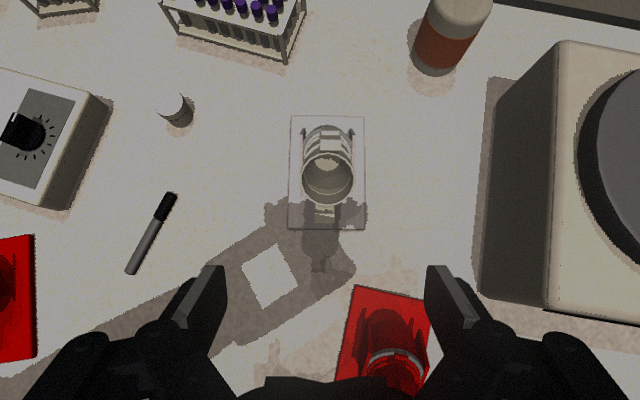

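Run:
```python
import cv2
a=cv2.imread("pics/wrist2.png")[112:232,267:387]
cv2.imwrite("pics/crop3.png",cv2.resize(a,(600,600),interpolation=cv2.INTER_CUBIC))
```

```text
(no output)
```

View pics/crop3.png

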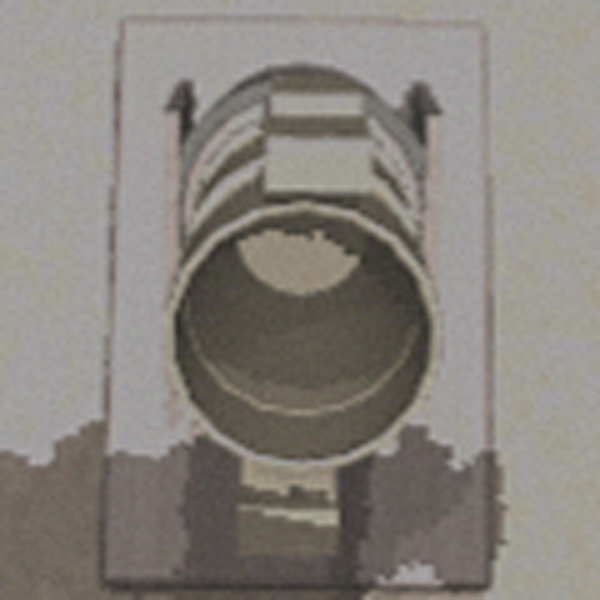

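Run:
```python
from h import *
L=[]
def O(c): return dict(tool_pos=c["o_pos"],eef_rot=c["o_rot"])
c2=ld("wrist2"); o2=O(c2); f2=lambda x,y:(267+x/5-.4,112+y/5-.4)
P=onplane(c2,[f2(122,18),f2(488,20),f2(492,582),f2(103,582)],.012,o2); print(P.round(4),P.mean(0))
d=np.diff(P,axis=0);print(np.linalg.norm(d,axis=1)); print("yaws",[np.arctan2(v[1],v[0]) for v in (P[0]-P[3],P[1]-P[2])], [np.arctan2(-v[0],v[1]) for v in (P[0]-P[1],P[3]-P[2])])
c1=ld("wrist1"); o1=O(c1); f1=lambda x,y:(270+x/5.217-.4,110+y/5.217-.4)
# rim extremes -> rays
r=[]
for c,o,p in ((c2,o2,f2(304,335)),(c1,o1,f1(288,320))):
    t,d=rays(c,[p],o); r.append((t,d[0]))
s=ld("side0");t=ld("top0")
a=rays(s,[(370+192/3.077,170+92/3.077)]);b=rays(t,[(360+(650-400)/4.7,115+263/4.7)])
print(tri(r)); print(tri([(a[0],a[1][0]),(b[0],b[1][0])]+r))
X,_=tri([(a[0],a[1][0]),(b[0],b[1][0])]+r)
# clip midpoints at 110mm (10mm above rim)on plane normal a0
def onpl(c,o,p,h):
    t,d=rays(c,[p],o); d=d[0]; q=X+h*a0; return t+d*((q-t)@a0)/(d@a0)
for c,o,p in ((c2,o2,f2(317,163)),(c2,o2,f2(289,488)),(c1,o1,f1(302,140)),(c1,o1,f1(275,478))):
    v=onpl(c,o,p,0)-X; print(v.round(4),"along e0",v@e0,"along x",v@np.cross(e0,a0))
```

```text
[[ 0.6832 -0.162   0.012 ]
 [ 0.7021 -0.2695  0.012 ]
 [ 0.5363 -0.2967  0.012 ]
 [ 0.517  -0.19    0.012 ]] [ 0.60962961 -0.22953845  0.012     ]
[0.10914797 0.16797583 0.10839449]
yaws [np.float64(0.1674489865756071), np.float64(0.16293268721017032)] [np.float64(0.17396623971412195), np.float64(0.17918081290767282)]
(array([ 0.55348023, -0.23861908,  0.18088647]), [np.float64(0.0003994044196332565), np.float64(0.0003994044196331709)])
(array([ 0.55334722, -0.24023525,  0.1809257 ]), [np.float64(0.001547102929658297), np.float64(0.001948398824633619), np.float64(0.001234081648313639), np.float64(0.0019858499495825723)])
[0.028  0.004  0.0163] along e0 -0.0007794599510344008 along x 0.03265727843658346
[-0.0263 -0.0007 -0.015 ] along e0 0.003677586441185857 along x -0.030088073393206086
[-0.0277 -0.0002 -0.0158] along e0 0.004441570373189196 along x -0.031549957031289766
[0.0256 0.0039 0.0149] along e0 -0.0004631475223690332 along x 0.029886829853643188
```

```bash
cat >> h.py <<'E'
yaw=0.17; a0=np.array([-.5*np.cos(yaw),-.5*np.sin(yaw),np.sqrt(.75)]); e0=np.array([-np.sin(yaw),np.cos(yaw),0])
M=np.array([.5535,-.2386,.1809]); th=np.radians(4.2); z0=np.cross(e0,a0)
Rg=frame(a0,-e0*np.cos(th)-z0*np.sin(th))
E
python3 - <<'E'
from h import *
plan(M+.07*a0,Rg)
E
```

```text
travel [0.0017, 0.5061, -0.0128] rot [-0.0002, 0.0391, -0.0007] mm 101.2 deg 4.7
```

Call:
servo_tool(
  commands=[
    {"travel": [0.0017,0.506,-0.0128],"rot": [0,0.039,0]},
    {"travel": [0.0017,0.506,-0.0128],"rot": [0,0.039,0]},
    {"travel": [0.0017,0.506,-0.0128],"rot": [0,0.039,0]},
    {"travel": [0.0017,0.506,-0.0128],"rot": [0,0.039,0]},
  ],
)

```text
time: 5.38
tool_pos: [0.5191, -0.2454, 0.243]
eef_rot: [-0.361, 0.346, -0.572, 0.65]
wrist_force: [-0.5, 0.6, -0.0]
gripper_width: 0.085
```

```bash
python3 snap.py wrist 3
python3 - <<'E'
from h import *
from cell import ctrl
plan(M-.032*a0,Rg)
a=cv2.imread("pics/wrist3.png")
o=ctrl.get_obs();c=ld("wrist3")
# predicted rim circle
Rm=Rg; ang=np.linspace(0,2*np.pi,60)
for rr,h in ((.026,0),):
    X=[M+h*a0+rr*(np.cos(t)*Rg[:,0]+np.sin(t)*Rg[:,2]) for t in ang]
    b=a.copy()
    for p in proj(c,X,o): cv2.circle(b,tuple(int(v) for v in p),0,(0,0,255),-1)
cv2.imwrite("pics/w3.png",cv2.resize(b[80:320,200:440],(600,600),interpolation=cv2.INTER_CUBIC))
E
```

```text
5.375 [ 0.5191 -0.2454  0.243 ] [-0.727 -0.277  2.071  0.468  1.051  0.573] [-0.51  0.61 -0.01]
travel [-0.0064, 0.5197, -0.0079] rot [-0.0013, -0.0003, 0.0005] mm 104.0 deg 0.2
```

View pics/w3.png

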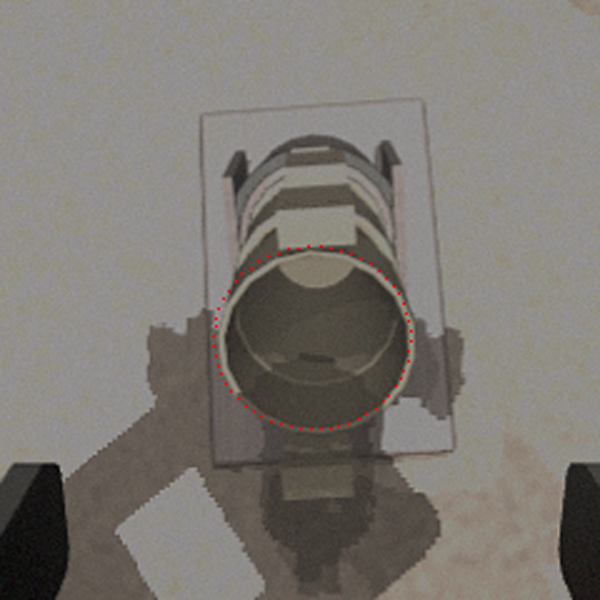

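Call:
servo_tool(
  commands=[
    {"travel": [-0.004,0.25,-0.008],"rot": [0,0,0]},
    {"travel": [-0.004,0.4,-0.008],"rot": [0,0,0]},
    {"travel": [-0.004,0.52,-0.008],"rot": [0,0,0]},
    {"travel": [-0.004,0.52,-0.008],"rot": [0,0,0]},
  ],
)

```text
time: 5.92
tool_pos: [0.5686, -0.2355, 0.1507]
eef_rot: [-0.361, 0.347, -0.572, 0.65]
wrist_force: [0.5, -0.6, 0.5]
gripper_width: 0.0856
```

```bash
python3 snap.py wrist 4; python3 -c "
from h import *
plan(M-.032*a0,Rg)"
```

```text
5.925 [ 0.5686 -0.2355  0.1507] [-0.646 -0.096  2.078  0.508  0.851  0.55 ] [ 0.5  -0.55  0.55]
travel [-0.0005, -0.0042, 0.0046] rot [-0.0008, -0.0007, -0.0002] mm 1.3 deg 0.1
```

View pics/wrist4.png

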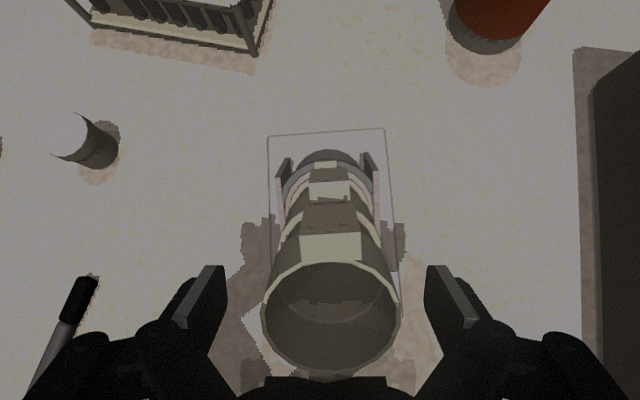

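Call:
servo_tool(
  commands=[
    {"travel": [0.008,0,0.004],"rot": [0,0,0]},
    {"travel": [0.008,0,0.004],"rot": [0,0,0]},
  ],
)

```text
time: 6.22
tool_pos: [0.5699, -0.2378, 0.1529]
eef_rot: [-0.36, 0.346, -0.573, 0.65]
wrist_force: [0.0, -0.1, -1.1]
gripper_width: 0.0856
```

Call:
servo_tool(
  commands=[
    {"travel": [0,0,0],"rot": [0,0,0]},
    {"travel": [0,0,0],"rot": [0,0,0]},
    {"travel": [0,0,0],"rot": [0,0,0]},
    {"travel": [0,0,0],"rot": [0,0,0]},
    {"travel": [0,0,0],"rot": [0,0,0]},
    {"travel": [0,0,0],"rot": [0,0,0]},
  ],
  claw=0,
)

```text
time: 6.98
tool_pos: [0.5694, -0.2371, 0.1515]
eef_rot: [-0.361, 0.347, -0.572, 0.65]
wrist_force: [-6.3, 0.6, 5.0]
gripper_width: 0.0517
```

```bash
python3 snap.py wrist 5; python3 snap.py side 5; python3 -c "
import cv2
a=cv2.imread('pics/side5.png')[150:300,360:510];cv2.imwrite('pics/s5.png',cv2.convertScaleAbs(cv2.resize(a,(600,600),interpolation=2),alpha=1.6))"
```

```text
6.975 [ 0.5694 -0.2371  0.1515] [-0.647 -0.093  2.075  0.508  0.852  0.548] [-6.25  0.57  4.98]
7.025 [ 0.5694 -0.237   0.1515] [-0.647 -0.093  2.075  0.508  0.852  0.548] [-5.9   0.37  5.49]
```

View pics/wrist5.png

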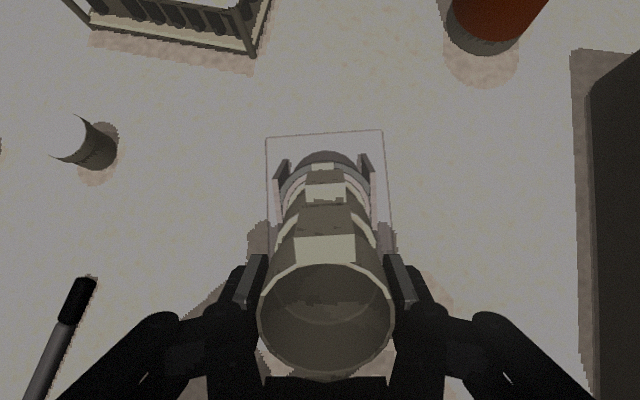

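View pics/s5.png

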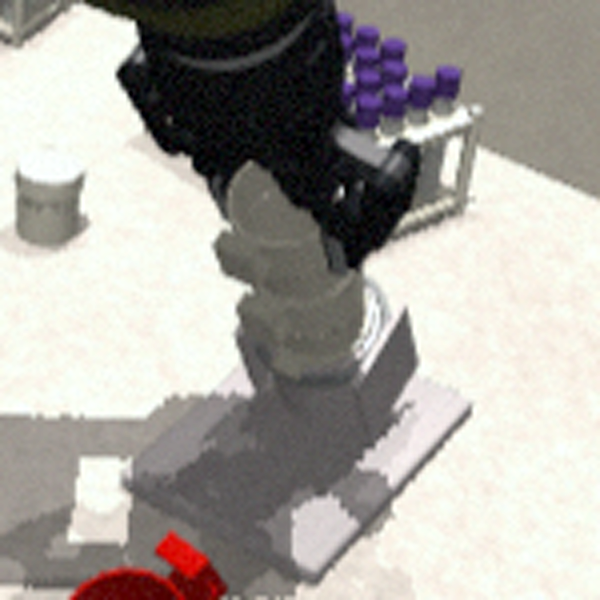

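Call:
servo_tool(
  commands=[
    {"travel": [0,0,0.003],"rot": [0,-0.06,0]},
    {"travel": [0,0,0.004],"rot": [0,-0.12,0]},
    {"travel": [0,0,0.004],"rot": [0,-0.18,0]},
    {"travel": [0,0,0.004],"rot": [0,-0.24,0]},
    {"travel": [0,0,0.004],"rot": [0,-0.3,0]},
    {"travel": [0,0,0.004],"rot": [0,-0.36,0]},
    {"travel": [0,0,0.004],"rot": [0,-0.43,0]},
    {"travel": [0,0,0.004],"rot": [0,-0.43,0]},
  ],
)

```text
time: 8.07
tool_pos: [0.5705, -0.2371, 0.1521]
eef_rot: [-0.573, 0.03, -0.359, 0.736]
wrist_force: [-3.5, -0.4, 5.0]
gripper_width: 0.0514
```

```bash
python3 snap.py wrist 6; python3 -c "
from h import *
from cell import ctrl
o=ctrl.get_obs();Rt=R.from_quat(o['eef_rot']).as_matrix();print(Rt.round(3),(Rt.T@o['wrist_force']).round(2),(Rt.T@o['moment']).round(3), (Rt.T@a0).round(3))"
```

```text
8.075 [ 0.5705 -0.2371  0.1521] [-0.646 -0.092  2.073  0.508  0.851 -0.349] [-3.47 -0.38  4.99]
[[ 0.741  0.494  0.455]
 [-0.563  0.085  0.822]
 [ 0.367 -0.865  0.341]] [-1.04 -6.89  0.07] [-0.183 -0.103  0.376] [ 0.001 -1.     0.001]
```

View pics/wrist6.png

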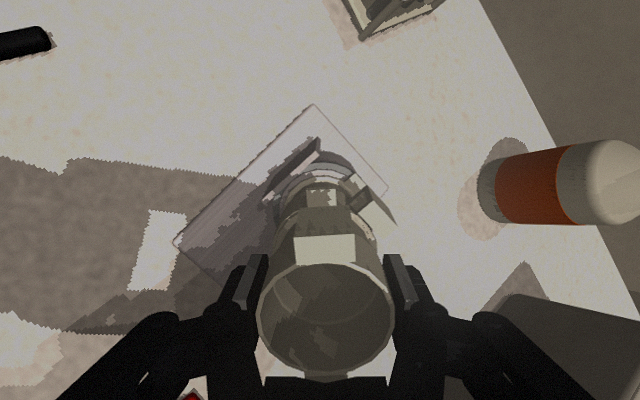

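Call:
servo_tool(
  commands=[
    {"travel": [0,-0.03,0],"rot": [0,0,0]},
    {"travel": [0,-0.06,0],"rot": [0,0,0]},
    {"travel": [0,-0.06,0],"rot": [0,0,0]},
  ],
)

```text
time: 8.5
tool_pos: [0.5642, -0.238, 0.162]
eef_rot: [-0.574, 0.03, -0.358, 0.736]
wrist_force: [0.8, -0.1, -0.5]
gripper_width: 0.0513
```

```bash
python3 snap.py wrist 7
```

```text
8.5 [ 0.5642 -0.238   0.162 ] [-0.655 -0.115  2.076  0.502  0.873 -0.346] [ 0.8  -0.09 -0.52]
```

View pics/wrist7.png

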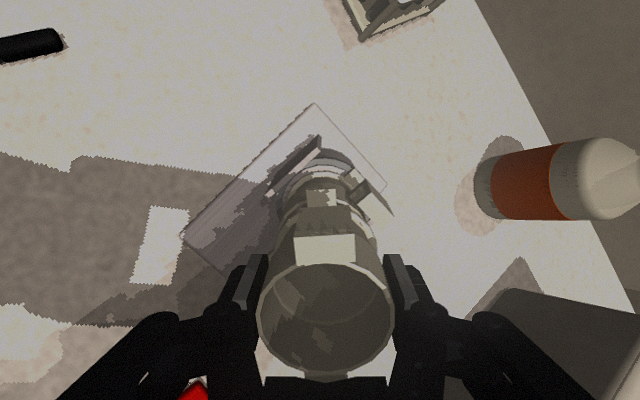

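Call:
servo_tool(
  commands=[
    {"travel": [0,-0.1,0],"rot": [0,0,0]},
    {"travel": [0,-0.2,0],"rot": [0,0,0]},
    {"travel": [0,-0.3,0],"rot": [0,0,0]},
    {"travel": [0,-0.4,0],"rot": [0,0,0]},
    {"travel": [0,-0.5,0],"rot": [0,0,0]},
    {"travel": [0,-0.5,0],"rot": [0,0,0]},
  ],
)

```text
time: 9.3
tool_pos: [0.5153, -0.2471, 0.2499]
eef_rot: [-0.574, 0.029, -0.359, 0.736]
wrist_force: [0.6, 0.3, -0.9]
gripper_width: 0.0513
```

```bash
python3 snap.py wrist 8;python3 snap.py side 8; python3 -c "
import cv2
a=cv2.imread('pics/side8.png')[150:300,360:510];cv2.imwrite('pics/s8.png',cv2.convertScaleAbs(cv2.resize(a,(600,600),interpolation=2),alpha=1.6))"
```

```text
9.3 [ 0.5153 -0.2471  0.2499] [-0.735 -0.289  2.068  0.467  1.066 -0.327] [ 0.55  0.26 -0.88]
9.35 [ 0.515  -0.2466  0.2485] [-0.735 -0.287  2.07   0.467  1.065 -0.327] [-0.25 -0.3  -0.53]
```

View pics/s8.png

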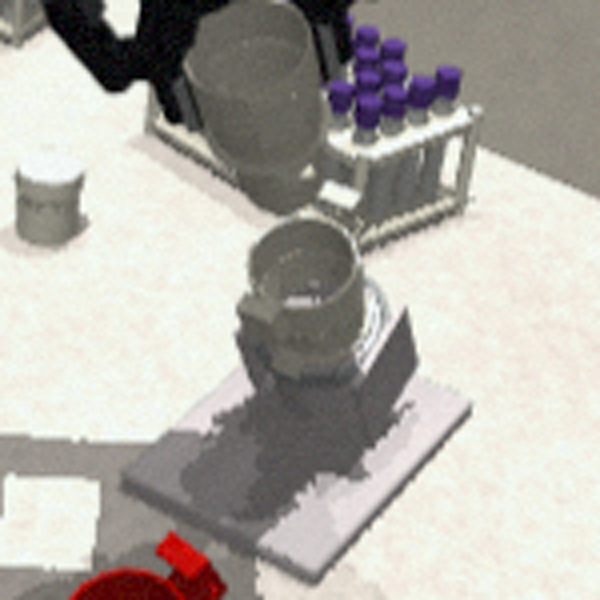

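View pics/wrist8.png

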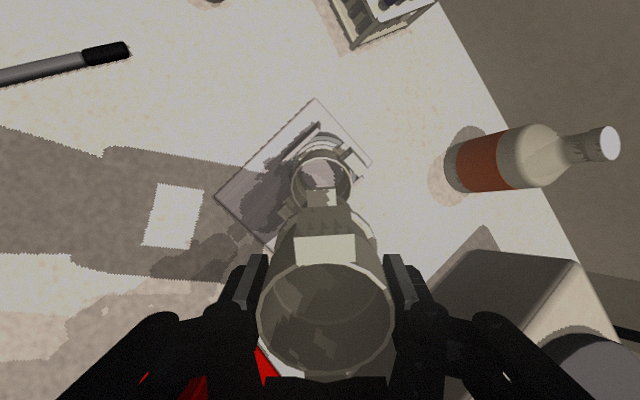

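```bash
cat >> h.py <<'E'
def up(deg): return frame([0,0,1],[np.cos(np.radians(deg)),np.sin(np.radians(deg)),0])
E
python3 -c "
from h import *
plan([.49,-.08,.30],up(0))"
```

```text
travel [-0.4628, -0.2168, 0.7173] rot [-0.1127, -0.2684, 0.227] mm 176.1 deg 44.3
```

Call:
servo_tool(
  commands=[
    {"travel": [-0.05,-0.2,0.1],"rot": [-0.02,-0.05,0.04]},
    {"travel": [-0.16,-0.217,0.25],"rot": [-0.04,-0.1,0.08]},
    {"travel": [-0.27,-0.217,0.42],"rot": [-0.06,-0.15,0.13]},
    {"travel": [-0.38,-0.217,0.58],"rot": [-0.09,-0.21,0.18]},
    {"travel": [-0.463,-0.217,0.717],"rot": [-0.113,-0.268,0.227]},
    {"travel": [-0.463,-0.217,0.717],"rot": [-0.113,-0.268,0.227]},
  ],
)

```text
time: 10.15
tool_pos: [0.4909, -0.0774, 0.2994]
eef_rot: [-0.707, -0.001, 0.002, 0.707]
wrist_force: [0.1, 0.1, -1.2]
gripper_width: 0.0513
```

```bash
python3 -c "
from h import *
plan([.52,.11,.28],up(55))"
```

```text
travel [0.1502, 0.0969, 0.936] rot [-0.0005, -0.456, -0.0006] mm 190.6 deg 54.7
```

Call:
servo_tool(
  commands=[
    {"travel": [0.03,0.02,0.17],"rot": [0,-0.08,0]},
    {"travel": [0.06,0.04,0.36],"rot": [0,-0.16,0]},
    {"travel": [0.09,0.06,0.55],"rot": [0,-0.24,0]},
    {"travel": [0.12,0.08,0.74],"rot": [0,-0.32,0]},
    {"travel": [0.15,0.097,0.936],"rot": [0,-0.39,0]},
    {"travel": [0.15,0.097,0.936],"rot": [0,-0.456,0]},
    {"travel": [0.15,0.097,0.936],"rot": [0,-0.456,0]},
  ],
)

```text
time: 11.02
tool_pos: [0.5199, 0.1066, 0.2797]
eef_rot: [-0.629, -0.323, 0.324, 0.629]
wrist_force: [0.2, 0.1, -0.4]
gripper_width: 0.0515
```

```bash
python3 -c "
from h import *
plan([.565,.25,.25],up(84))"
```

```text
travel [0.715, 0.1477, 0.232] rot [-0.0005, -0.2455, -0.0005] mm 153.2 deg 29.5
```

Call:
servo_tool(
  commands=[
    {"travel": [0.2,0.04,0.06],"rot": [0,-0.08,0]},
    {"travel": [0.4,0.08,0.13],"rot": [0,-0.16,0]},
    {"travel": [0.6,0.12,0.19],"rot": [0,-0.245,0]},
    {"travel": [0.715,0.148,0.232],"rot": [0,-0.245,0]},
    {"travel": [0.715,0.148,0.232],"rot": [0,-0.245,0]},
  ],
)

```text
time: 11.65
tool_pos: [0.5648, 0.2507, 0.2501]
eef_rot: [0.526, 0.472, -0.474, -0.526]
wrist_force: [-0.3, 0.6, -0.7]
gripper_width: 0.0516
```

```bash
python3 snap.py wrist 9; python3 snap.py side 9;python3 snap.py top 9
```

```text
11.65 [0.5648 0.2507 0.2501] [ 3.310e-01  4.400e-02  1.703e+00 -1.000e-03  1.396e+00 -1.133e+00] [-0.28  0.64 -0.72]
11.7 [0.5648 0.2499 0.2507] [ 3.300e-01  4.300e-02  1.703e+00 -1.000e-03  1.396e+00 -1.134e+00] [-0.84 -0.67  0.06]
11.75 [0.5649 0.2496 0.2512] [ 3.300e-01  4.200e-02  1.704e+00 -1.000e-03  1.396e+00 -1.135e+00] [ 1.02  0.27 -0.7 ]
```

View pics/wrist9.png

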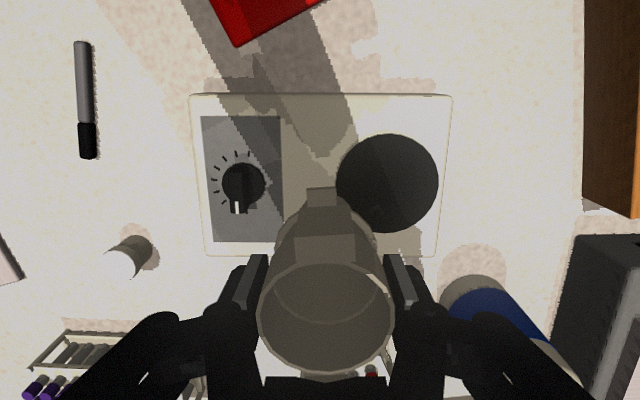

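View pics/side9.png

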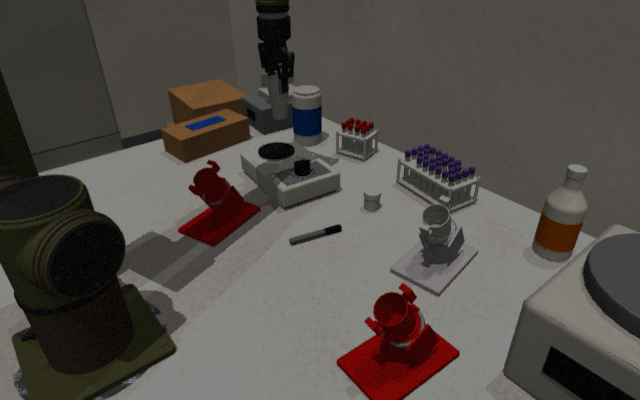

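Run:
```python
from h import *
c=ld("wrist9");o=dict(tool_pos=c["o_pos"],eef_rot=c["o_rot"]); im=c["image"]
g=cv2.GaussianBlur(cv2.cvtColor(im,cv2.COLOR_RGB2GRAY),(3,3),0)
m=np.zeros_like(g); m[125:240,330:445]=(g[125:240,330:445]<55)*255
cs=max(cv2.findContours(m,0,1)[0],key=cv2.contourArea)
pts=cs.reshape(-1,2); W=onplane(c,pts,.07,o)[:,:2]
# robust circle fit radius .05
from scipy.optimize import least_squares
s=least_squares(lambda p:np.hypot(W[:,0]-p[0],W[:,1]-p[1])-p[2],[.585,.306,.05],loss="soft_l1",f_scale=.0005)
print(s.x, np.abs(s.fun).mean(), len(pts))
# mixer top corners from light box
mi=onplane(c,[(190,95),(452,96)],.06,o); print(mi)
b=im[130:230,190:290][:,:,::-1]; cv2.imwrite("pics/d9.png",cv2.resize(b,(600,600),interpolation=2))
t=ld("top9"); cv2.imwrite("pics/t9.png",cv2.resize(t["image"][110:230,160:320][:,:,::-1],(800,600),interpolation=2))
```

```text
[0.58656707 0.30924564 0.0485887 ] 0.0011683075344725642 273
[[0.48307614 0.1347159  0.06      ]
 [0.50973218 0.37617498 0.06      ]]
```

View pics/d9.png

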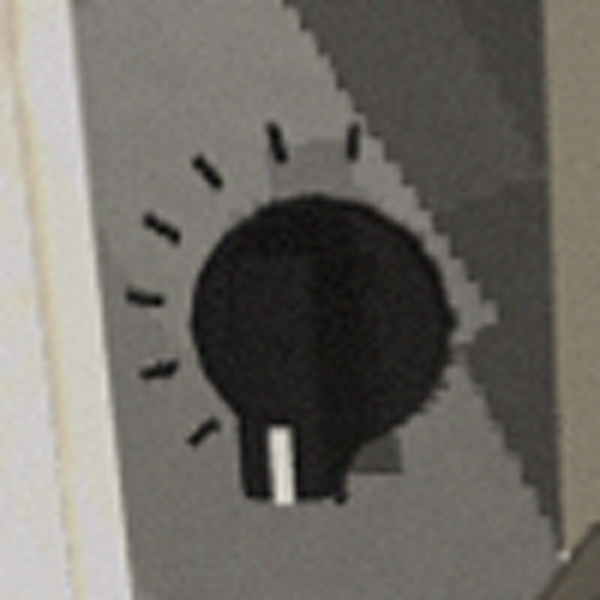

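View pics/t9.png

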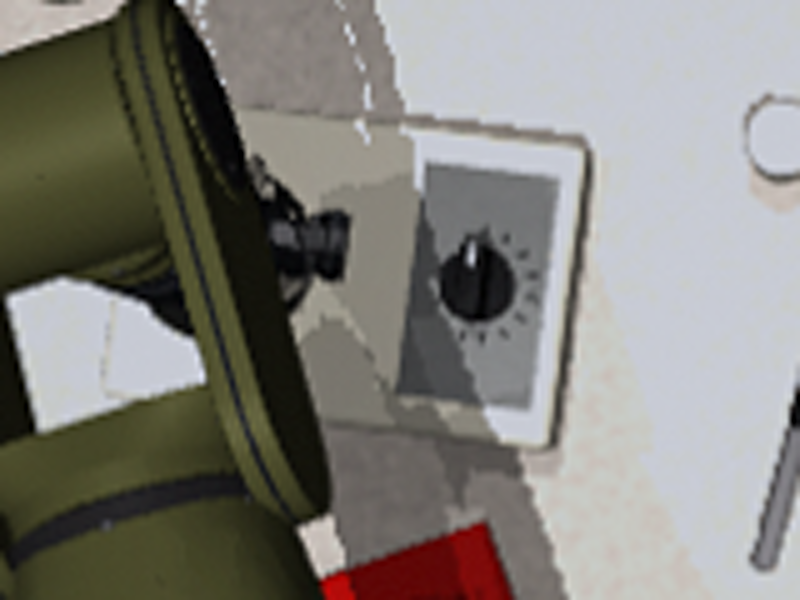

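```bash
python3 -c "
from h import *
plan([.5866,.309,.165],up(84))"
```

```text
travel [0.3082, 0.4329, -0.0757] rot [0.0003, -0.0007, -0.0005] mm 107.4 deg 0.1
```

Call:
servo_tool(
  commands=[
    {"travel": [0.2,0.15,-0.05],"rot": [0,0,0]},
    {"travel": [0.308,0.3,-0.076],"rot": [0,0,0]},
    {"travel": [0.308,0.43,-0.076],"rot": [0,0,0]},
    {"travel": [0.308,0.43,-0.076],"rot": [0,0,0]},
  ],
)

```text
time: 12.3
tool_pos: [0.585, 0.3086, 0.1628]
eef_rot: [-0.525, -0.471, 0.475, 0.526]
wrist_force: [-0.9, 0.2, -0.7]
gripper_width: 0.0515
```

```bash
python3 snap.py wrist 10; python3 snap.py side 10; python3 -c "
from h import *
c=ld('wrist10');o=dict(tool_pos=c['o_pos'],eef_rot=c['o_rot'])
plan([.5866,.309,.14],up(84))
s=ld('side10');cv2.imwrite('pics/s10.png',cv2.convertScaleAbs(cv2.resize(s['image'][90:215,220:360][:,:,::-1],(672,600),interpolation=2),alpha=1.6))
"
```

```text
12.3 [0.585  0.3086 0.1628] [ 4.050e-01  2.000e-01  1.682e+00 -1.000e-03  1.264e+00 -1.061e+00] [-0.88  0.15 -0.69]
12.35 [0.5861 0.309  0.165 ] [ 4.050e-01  1.990e-01  1.680e+00 -1.000e-03  1.264e+00 -1.061e+00] [-0.12 -0.77  0.62]
travel [-0.0021, 0.1329, 0.0015] rot [0.0007, -0.0002, -0.0001] mm 26.6 deg 0.1
```

View pics/wrist10.png

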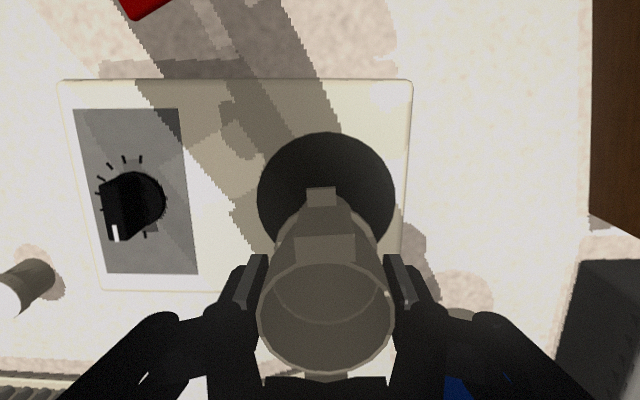

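View pics/s10.png

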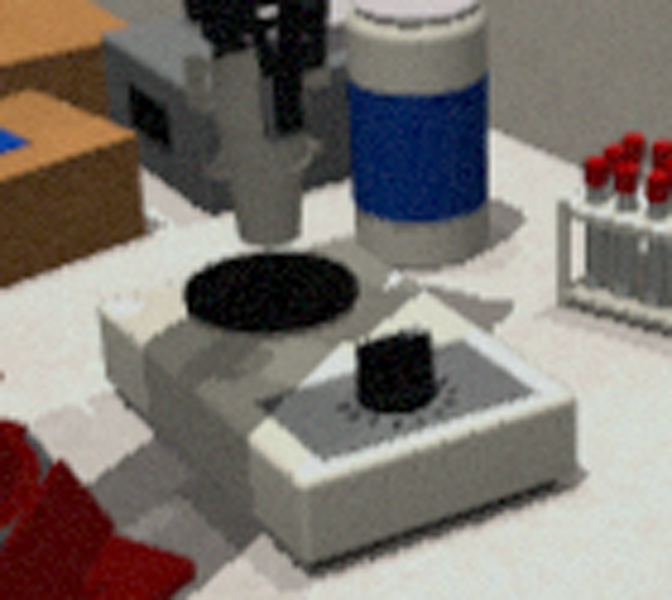

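Call:
servo_tool(
  commands=[
    {"travel": [-0.002,0.06,0.0015],"rot": [0,0,0]},
    {"travel": [-0.002,0.11,0.0015],"rot": [0,0,0]},
    {"travel": [-0.002,0.125,0.0015],"rot": [0,0,0]},
    {"travel": [-0.002,0.13,0.0015],"rot": [0,0,0]},
    {"travel": [-0.002,0.13,0.0015],"rot": [0,0,0]},
  ],
)

```text
time: 13.02
tool_pos: [0.5862, 0.3099, 0.1395]
eef_rot: [0.525, 0.474, -0.474, -0.525]
wrist_force: [0.1, -0.6, -1.7]
gripper_width: 0.0516
```

Call:
servo_tool(
  commands=[
    {"travel": [0,0.005,0],"rot": [0,0,0]},
    {"travel": [0,0.01,0],"rot": [0,0,0]},
    {"travel": [0,0.01,0],"rot": [0,0,0]},
  ],
)

```text
time: 13.4
tool_pos: [0.586, 0.3098, 0.1373]
eef_rot: [0.525, 0.473, -0.474, -0.525]
wrist_force: [0.2, 0.9, 0.4]
gripper_width: 0.0512
```

```bash
python3 snap.py side 11; python3 -c "
from h import *
s=ld('side11');cv2.imwrite('pics/s11.png',cv2.convertScaleAbs(cv2.resize(s['image'][90:215,220:360][:,:,::-1],(672,600),interpolation=2),alpha=1.6))
"
```

```text
13.4 [0.586  0.3098 0.1373] [ 4.060e-01  2.230e-01  1.701e+00 -1.000e-03  1.218e+00 -1.062e+00] [0.24 0.94 0.44]
```

View pics/s11.png

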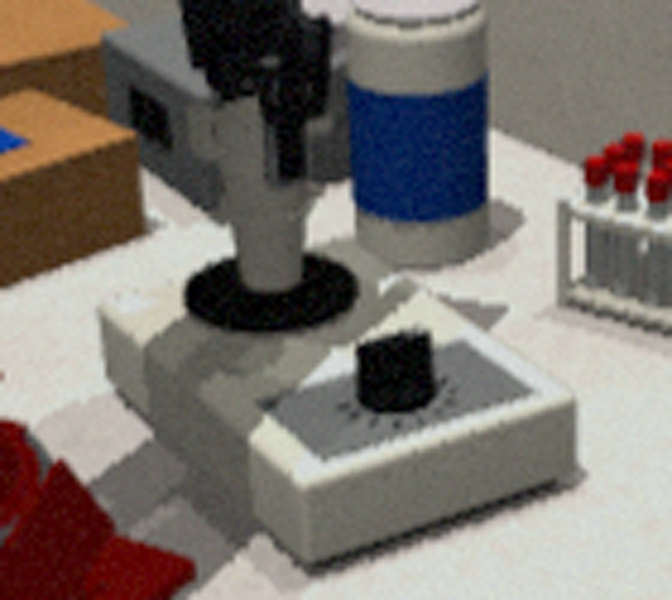

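Call:
servo_tool(
  commands=[
    {"travel": [0,0.004,0],"rot": [0,0,0]},
    {"travel": [0,0.004,0],"rot": [0,0,0]},
  ],
)

```text
time: 13.7
tool_pos: [0.586, 0.3097, 0.1364]
eef_rot: [0.525, 0.473, -0.474, -0.525]
wrist_force: [0.1, 0.7, 0.4]
gripper_width: 0.0514
```

Call:
servo_tool(
  commands=[
    {"travel": [0,0.005,0],"rot": [0,0,0]},
    {"travel": [0,0.005,0],"rot": [0,0,0]},
  ],
)

```text
time: 13.95
tool_pos: [0.586, 0.3097, 0.1354]
eef_rot: [0.525, 0.473, -0.474, -0.525]
wrist_force: [-0.1, -0.1, -0.7]
gripper_width: 0.0514
```

Call:
servo_tool(
  commands=[
    {"travel": [0,0.005,0],"rot": [0,0,0]},
    {"travel": [0,0.005,0],"rot": [0,0,0]},
  ],
)

```text
time: 14.2
tool_pos: [0.586, 0.3097, 0.1344]
eef_rot: [0.525, 0.473, -0.474, -0.525]
wrist_force: [-1.1, 0.6, -0.4]
gripper_width: 0.0511
```

Call:
servo_tool(
  commands=[
    {"travel": [0,0.005,0],"rot": [0,0,0]},
    {"travel": [0,0.005,0],"rot": [0,0,0]},
  ],
)

```text
time: 14.45
tool_pos: [0.5862, 0.3098, 0.1337]
eef_rot: [0.525, 0.474, -0.473, -0.525]
wrist_force: [-0.4, -0.0, 0.7]
gripper_width: 0.0515
```

Call:
servo_tool(
  commands=[
    {"travel": [0,0.005,0],"rot": [0,0,0]},
    {"travel": [0,0.005,0],"rot": [0,0,0]},
  ],
)

```text
time: 14.7
tool_pos: [0.5864, 0.3098, 0.1337]
eef_rot: [0.526, 0.474, -0.473, -0.525]
wrist_force: [-2.6, -0.4, 5.0]
gripper_width: 0.0511
```

```bash
python3 snap.py side 12; python3 -c "
from h import *
s=ld('side12');cv2.imwrite('pics/s12.png',cv2.convertScaleAbs(cv2.resize(s['image'][100:170,240:310][:,:,::-1],(600,600),interpolation=2),alpha=1.8))
"
```

```text
14.7 [0.5864 0.3098 0.1337] [ 4.060e-01  2.270e-01  1.703e+00 -1.000e-03  1.211e+00 -1.062e+00] [-2.56 -0.4   5.02]
```

View pics/s12.png

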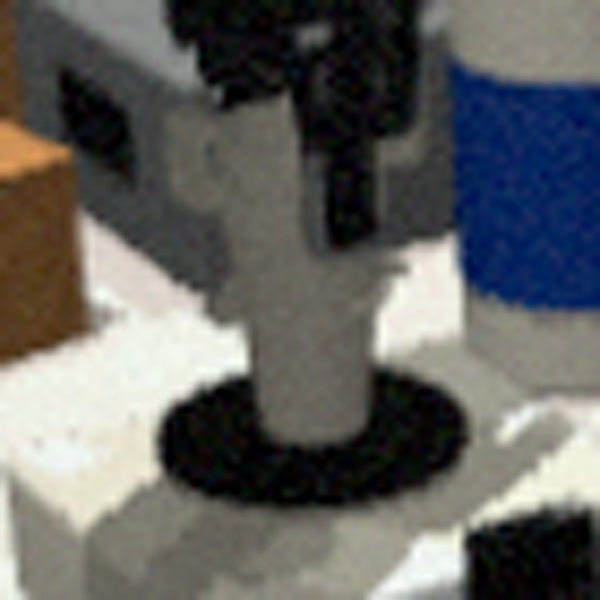

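Run:
```python
from h import *
s=ld('side12'); im=s['image'][:,:,::-1].copy()
b=cv2.convertScaleAbs(cv2.resize(im[100:170,240:310],(600,600),interpolation=2),alpha=1.8); k=600/70
T=s["o_pos"]; ang=np.linspace(0,2*np.pi,80)
for (x,y,z,r,col) in ((.5866,.309,.07,.05,(0,0,255)),(T[0],T[1],.07,.0175,(0,255,0)),(T[0],T[1],.07+.07,.026,(255,255,0))):
    X=[[x+r*np.cos(t),y+r*np.sin(t),z] for t in ang]
    for p in proj(s,X): cv2.circle(b,(int((p[0]-240+.5)*k),int((p[1]-100+.5)*k)),1,col,-1)
cv2.imwrite("pics/s12b.png",b)
```

```text
(no output)
```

View pics/s12b.png

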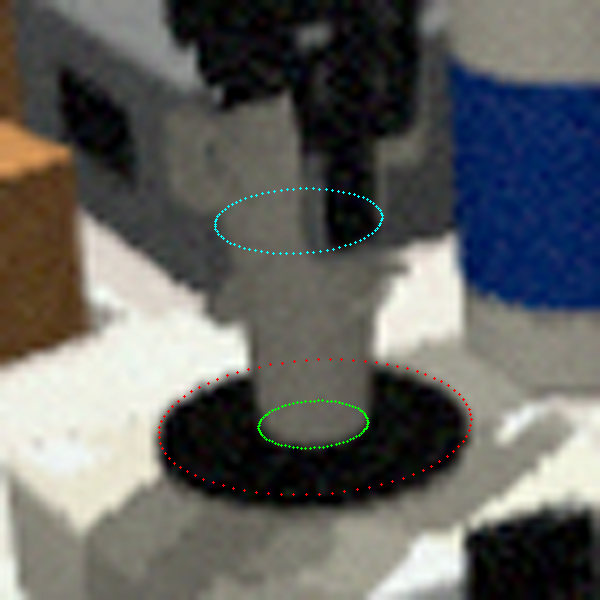

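Run:
```python
from h import *
def cen(n,x0,x1,y0,y1,th):
    c=ld(n); g=cv2.cvtColor(c["image"],cv2.COLOR_RGB2GRAY); m=np.zeros_like(g); m[y0:y1,x0:x1]=(g[y0:y1,x0:x1]<th)*255
    cs=max(cv2.findContours(m,0,1)[0],key=cv2.contourArea); return c,cv2.fitEllipse(cs),cs
for n,box,th in (("side0",(252,302,136,166),45),("top0",(178,232,130,195),70)):
  for t in (th-15,th,th+15):
    c,e,cs=cen(n,*box,t); print(n,t,np.round(e[0],2),np.round(e[1],2),onplane(c,[e[0]],.07).round(4))
    r=rays(c,[e[0]]); 
    if n=="side0" and t==th: rs=(r[0],r[1][0])
    if n=="top0" and t==th: rt=(r[0],r[1][0])
w=ld("wrist9");o=dict(tool_pos=w["o_pos"],eef_rot=w["o_rot"])
print(tri([rs,rt]), pose_cam(ld("side0"))[1])
c=ld("wrist10");o=dict(tool_pos=c["o_pos"],eef_rot=c["o_rot"])
# overlay on wrist10 / wrist9
for n in ("wrist9","wrist10"):
    c=ld(n);o=dict(tool_pos=c["o_pos"],eef_rot=c["o_rot"]); b=c["image"][:,:,::-1].copy()
    ang=np.linspace(0,2*np.pi,100)
    b=cv2.resize(b[100:260,230:450],(800,582),interpolation=2);k=800/220
    for z,col in ((.07,(0,0,255)),(.06,(0,255,0))):
        for p in proj(c,[[.5866+.05*np.cos(t),.3092+.05*np.sin(t),z] for t in ang],o): cv2.circle(b,(int((p[0]-229.5)*k),int((p[1]-99.5)*k)),1,col,-1)
    cv2.imwrite(f"pics/{n}b.png",b)
```

```text
side0 30 [276.   150.66] [15.27 35.09] [[0.5803 0.3013 0.07  ]]
side0 45 [275.97 150.98] [16.26 35.42] [[0.5791 0.2996 0.07  ]]
side0 60 [275.85 151.03] [16.72 35.81] [[0.5786 0.2996 0.07  ]]
top0 55 [204.31 160.13] [34.54 35.44] [[0.5858 0.3062 0.07  ]]
top0 70 [204.27 160.15] [34.64 35.58] [[0.5858 0.3063 0.07  ]]
top0 85 [204.28 160.08] [35.24 35.63] [[0.5859 0.3063 0.07  ]]
(array([0.58560431, 0.30818411, 0.0648037 ]), [np.float64(0.0009139422363082967), np.float64(0.0009139422363081642)]) [-0.02332487 -0.64433531  0.60599672]
```

View pics/wrist9b.png

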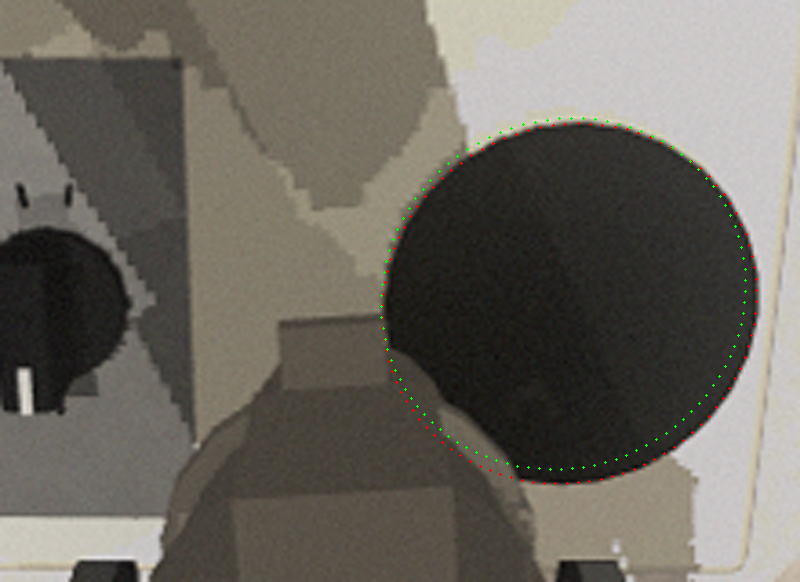

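View pics/wrist10b.png

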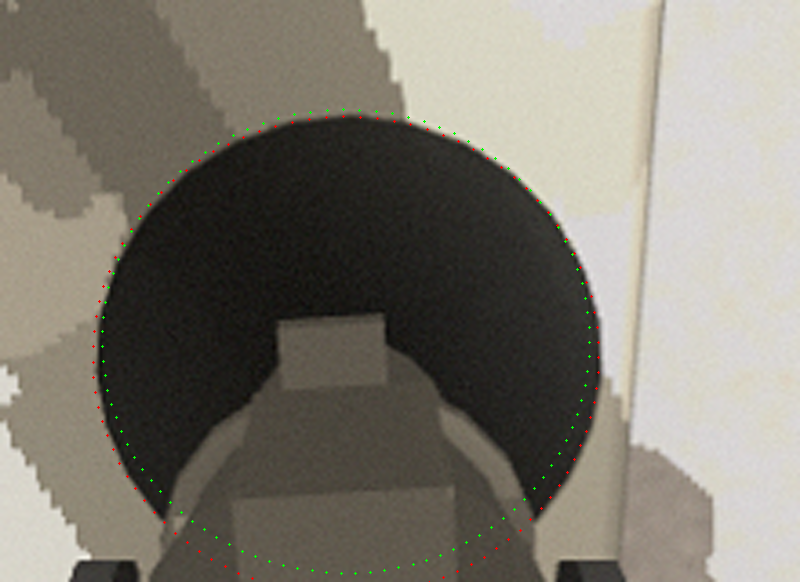

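Call:
servo_tool(
  commands=[
    {"travel": [0,-0.003,0],"rot": [0,0,0]},
    {"travel": [0,-0.003,0],"rot": [0,0,0]},
  ],
)

```text
time: 15.0
tool_pos: [0.5863, 0.3098, 0.1337]
eef_rot: [0.526, 0.474, -0.473, -0.525]
wrist_force: [-0.3, -0.6, 4.8]
gripper_width: 0.0516
```

Call:
servo_tool(
  commands=[
    {"travel": [0,0,0],"rot": [0,0,0]},
    {"travel": [0,0,0],"rot": [0,0,0]},
    {"travel": [0,0,0],"rot": [0,0,0]},
    {"travel": [0,0,0],"rot": [0,0,0]},
    {"travel": [0,0,0],"rot": [0,0,0]},
  ],
  claw=1,
)

```text
time: 15.62
tool_pos: [0.586, 0.3098, 0.133]
eef_rot: [0.525, 0.473, -0.474, -0.525]
wrist_force: [-0.4, -0.7, -0.4]
gripper_width: 0.0855
```

```bash
python3 snap.py wrist 13
```

```text
15.625 [0.586  0.3098 0.133 ] [ 4.060e-01  2.270e-01  1.704e+00 -1.000e-03  1.211e+00 -1.062e+00] [-0.44 -0.66 -0.37]
```

View pics/wrist13.png

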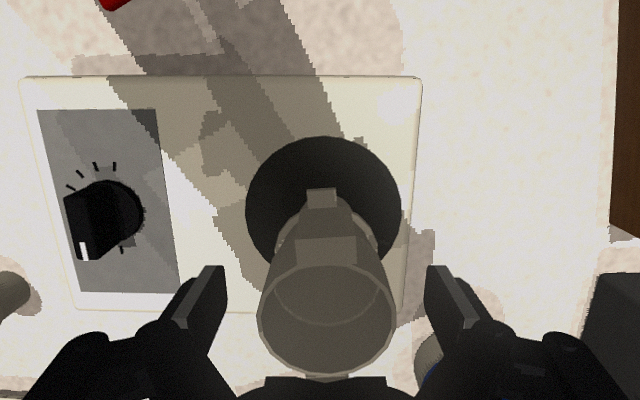

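Released, standing, rim still centred between the fingers. Retreat straight up, then move back to look.

Call:
servo_tool(
  commands=[
    {"travel": [0,-0.15,0],"rot": [0,0,0]},
    {"travel": [0,-0.4,0],"rot": [0,0,0]},
    {"travel": [0,-0.65,0],"rot": [0,0,0]},
    {"travel": [0,-0.75,0.1],"rot": [0,0,0]},
    {"travel": [0,-0.75,0.3],"rot": [0,0,0]},
    {"travel": [-0.1,-0.75,0.4],"rot": [0,0,0]},
    {"travel": [-0.1,-0.75,0.4],"rot": [0,0,0]},
  ],
)

```text
time: 16.55
tool_pos: [0.5034, 0.2979, 0.2836]
eef_rot: [0.525, 0.474, -0.473, -0.525]
wrist_force: [-0.2, 0.2, -0.2]
gripper_width: 0.0853
```

```bash
python3 snap.py wrist 14; python3 snap.py side 14; python3 snap.py top 14
python3 - <<'E'
from h import *
s=ld('side14'); b=cv2.convertScaleAbs(cv2.resize(s['image'][100:170,240:310][:,:,::-1],(400,400),interpolation=2),alpha=1.8)
t=ld('top14'); u=cv2.resize(t['image'][120:200,160:240][:,:,::-1],(400,400),interpolation=2)
cv2.imwrite("pics/st14.png",np.hstack([b,u]))
E
```

```text
16.55 [0.5034 0.2979 0.2836] [ 4.430e-01 -4.700e-02  1.739e+00 -1.000e-03  1.449e+00 -1.025e+00] [-0.19  0.15 -0.22]
16.6 [0.5042 0.2982 0.2835] [ 4.430e-01 -4.500e-02  1.737e+00 -1.000e-03  1.449e+00 -1.025e+00] [ 1.19 -0.58 -0.53]
16.65 [0.5047 0.2984 0.2834] [ 4.430e-01 -4.400e-02  1.736e+00 -1.000e-03  1.449e+00 -1.025e+00] [-0.4  -1.08  0.08]
```

View pics/wrist14.png

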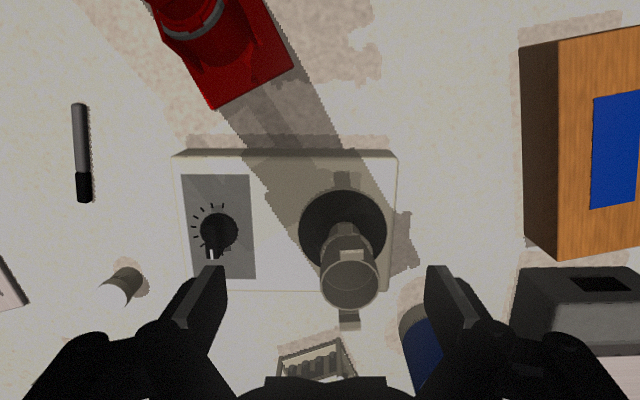

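View pics/st14.png

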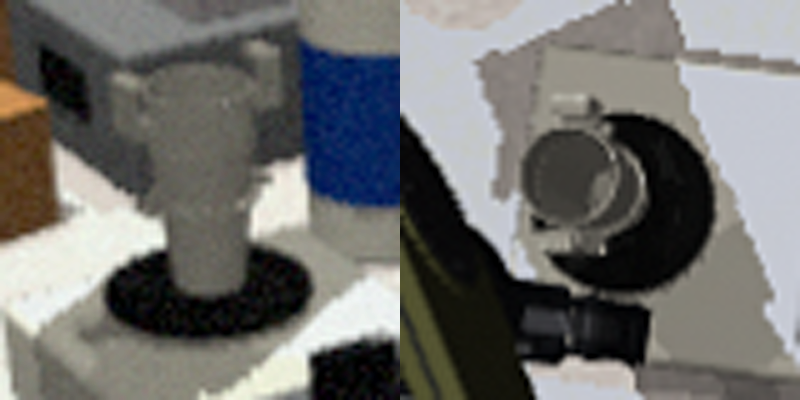

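Run:
```python
from h import *
t=ld("top14"); print("top rim@.17",onplane(t,[(160+165/5-.4,120+176/5-.4)],.17))
w=ld("wrist14");o=dict(tool_pos=w["o_pos"],eef_rot=w["o_rot"])
cv2.imwrite("pics/w14.png",cv2.resize(w["image"][180:340,270:430][:,:,::-1],(600,600),interpolation=2))
b=cv2.resize(w["image"][180:340,270:430][:,:,::-1],(600,600),interpolation=2);k=600/160
ang=np.linspace(0,2*np.pi,90)
for (x,y,z,r,col) in ((.5866,.3092,.07,.05,(0,0,255)),(.586,.3098,.17,.026,(0,255,0)),):
    for p in proj(w,[[x+r*np.cos(q),y+r*np.sin(q),z] for q in ang],o): cv2.circle(b,(int((p[0]-269.5)*k),int((p[1]-179.5)*k)),1,col,-1)
cv2.imwrite("pics/w14.png",b)
# dial measurement
cv2.imwrite("pics/d14.png",cv2.resize(w["image"][190:280,175:265][:,:,::-1],(600,600),interpolation=2))
```

```text
top rim@.17 [[0.58752153 0.31052048 0.17      ]]
```

View pics/w14.png

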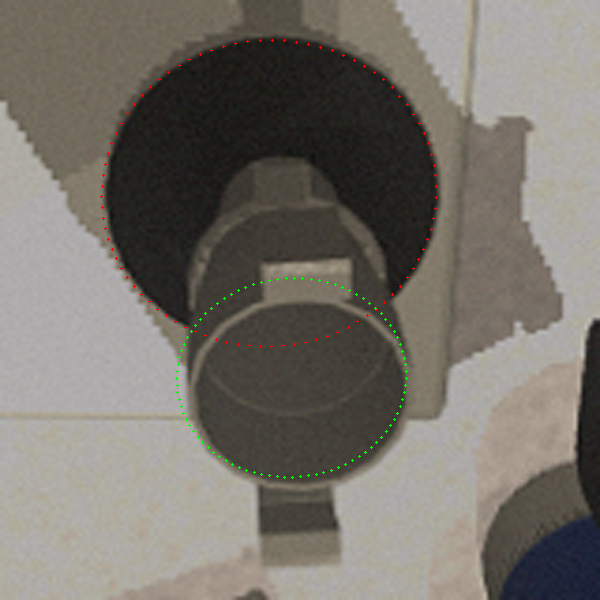

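View pics/d14.png

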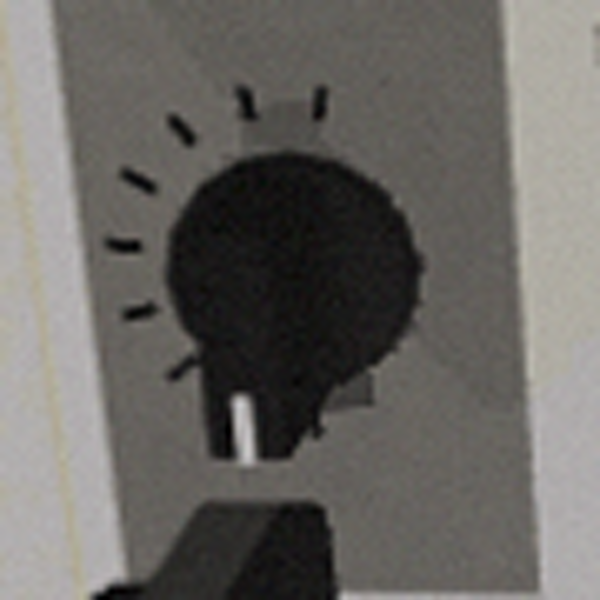

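Run:
```python
from h import *
w=ld("wrist14");o=dict(tool_pos=w["o_pos"],eef_rot=w["o_rot"])
f=lambda x,y:(270+x/3.75-.4,180+y/3.75-.4)
print("rim",onplane(w,[f(298,394)],.17,o), "rim edges",onplane(w,[f(188,394),f(408,394),f(298,298),f(298,490)],.17,o).round(4).tolist())
print("foot front",onplane(w,[f(279,157)],.07,o),"plate L/R/top",onplane(w,[f(104,195),f(438,190),f(272,40)],.07,o).round(4).tolist())
s=ld("side14"); f=lambda x,y:(240+x*70/400-.4,100+y*70/400-.4)
print("side foot bottom",onplane(s,[f(209,297)],.07), "plate L R top bot",onplane(s,[f(105,290),f(313,288),f(210,247),f(205,338)],.07).round(4).tolist())
print("side rim ",onplane(s,[f(197,80)],.17))
b=cv2.resize(w["image"][195:260,290:390][:,:,::-1],(800,520),interpolation=cv2.INTER_CUBIC); cv2.imwrite("pics/f14.png",cv2.convertScaleAbs(b,alpha=2.5))
```

```text
rim [[0.58972758 0.31103815 0.17      ]] rim edges [[0.5871, 0.2861, 0.17], [0.5924, 0.336, 0.17], [0.5652, 0.313, 0.17], [0.6158, 0.309, 0.17]]
foot front [[0.57321295 0.31340427 0.07      ]] plate L/R/top [[0.58, 0.2604, 0.07], [0.5888, 0.3597, 0.07], [0.5369, 0.3145, 0.07]]
side foot bottom [[0.57737181 0.29618181 0.07      ]] plate L R top bot [[0.5437, 0.3351, 0.07], [0.6209, 0.2718, 0.07], [0.6098, 0.3428, 0.07], [0.5514, 0.2615, 0.07]]
side rim  [[0.5914444  0.31507655 0.17      ]]
```

View pics/f14.png

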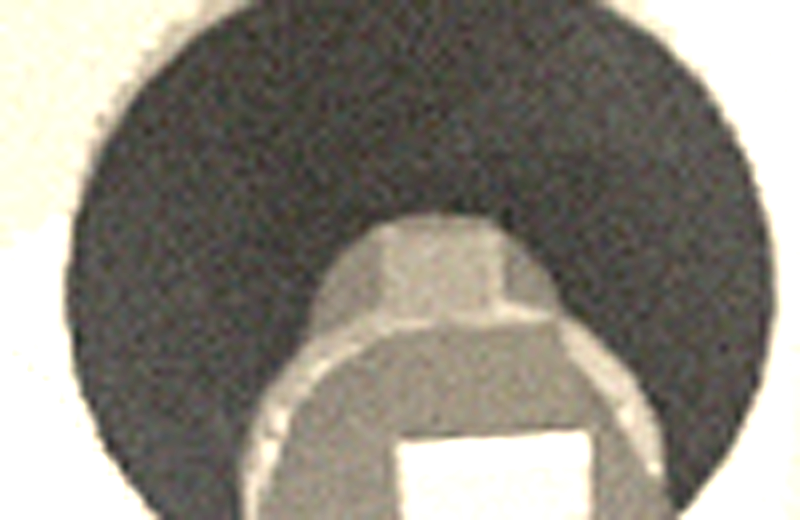

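Run:
```python
from h import *
w=ld("wrist14");o=dict(tool_pos=w["o_pos"],eef_rot=w["o_rot"])
print("mark",onplane(w,[(175+242/6.667-.4,190+430/6.667-.4)],.095,o))
w=ld("wrist9");o=dict(tool_pos=w["o_pos"],eef_rot=w["o_rot"])
print("mark9 ends",onplane(w,[(190+279/6-.4,130+428/6-.4),(190+287/6-.4,130+502/6-.4)],.095,o))
plan([.5721,.170,.20],up(84))
```

```text
mark [[0.58570935 0.16823661 0.095     ]]
mark9 ends [[0.57902487 0.16902895 0.095     ]
 [0.59100048 0.16800498 0.095     ]]
travel [-0.6037, 0.4169, -0.4001] rot [0.0004, 0.0006, -0.0001] mm 167.1 deg 0.1
```

Call:
servo_tool(
  commands=[
    {"travel": [-0.3,0,-0.15],"rot": [0,0,0]},
    {"travel": [-0.6,0.1,-0.3],"rot": [0,0,0]},
    {"travel": [-0.604,0.3,-0.4],"rot": [0,0,0]},
    {"travel": [-0.604,0.417,-0.4],"rot": [0,0,0]},
    {"travel": [-0.604,0.417,-0.4],"rot": [0,0,0]},
  ],
)

```text
time: 17.32
tool_pos: [0.5708, 0.1691, 0.1966]
eef_rot: [-0.525, -0.471, 0.475, 0.526]
wrist_force: [-0.4, 0.8, -0.2]
gripper_width: 0.0857
```

```bash
python3 snap.py wrist 15
python3 - <<'E'
from h import *
w=ld("wrist15");o=dict(tool_pos=w["o_pos"],eef_rot=w["o_rot"])
b=w["image"][:,:,::-1].copy()
x=np.array([np.cos(-.1),np.sin(-.1),0]);y=np.array([-x[1],x[0],0]);C=np.array([.5715,.170,.095])
for p in proj(w,[C+i*.02*x+j*.007*y for i in(-1,1) for j in (-1,1)]+[C],o): cv2.circle(b,tuple(int(round(v)) for v in p),1,(0,0,255),-1)
cv2.imwrite("pics/w15.png",cv2.resize(b[140:340,215:435],(660,600),interpolation=2))
plan([.5715,.170,.075],up(84.3))
E
```

```text
17.325 [0.5708 0.1691 0.1966] [ 1.980e-01  3.200e-02  1.807e+00 -1.000e-03  1.308e+00 -1.268e+00] [-0.41  0.83 -0.25]
travel [0.0024, 0.6195, 0.0] rot [-0.0008, -0.002, -0.0006] mm 123.9 deg 0.3
```

View pics/w15.png

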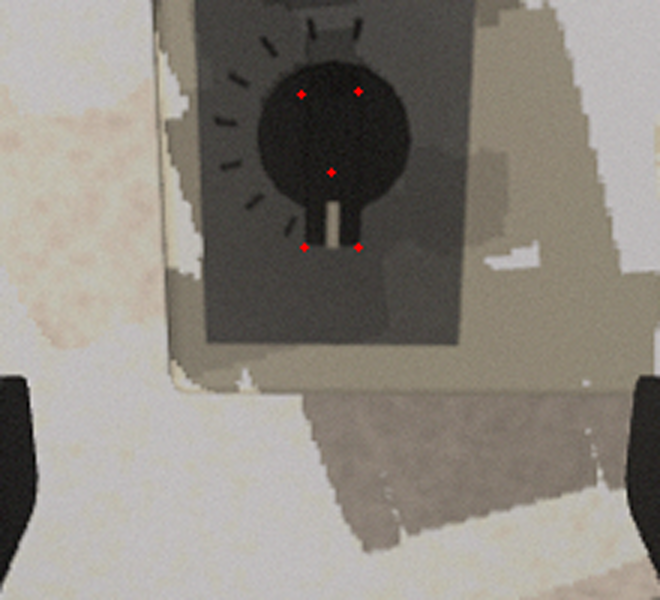

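Call:
servo_tool(
  commands=[
    {"travel": [0.003,0.25,0],"rot": [0,0,0]},
    {"travel": [0.003,0.45,0],"rot": [0,0,0]},
    {"travel": [0.003,0.57,0],"rot": [0,0,0]},
    {"travel": [0.003,0.615,0],"rot": [0,0,0]},
    {"travel": [0.003,0.615,0],"rot": [0,0,0]},
  ],
)

```text
time: 18.0
tool_pos: [0.5725, 0.1707, 0.078]
eef_rot: [0.526, 0.474, -0.473, -0.525]
wrist_force: [-0.3, -0.2, 0.2]
gripper_width: 0.0855
```

```bash
python3 snap.py wrist 16;python3 -c "
from h import *
plan([.5715,.170,.075],up(84.3))"
```

```text
18.0 [0.5725 0.1707 0.078 ] [ 2.000e-01  1.510e-01  1.893e+00 -1.000e-03  1.096e+00 -1.267e+00] [-0.29 -0.16  0.16]
travel [-0.0044, 0.0183, 0.0065] rot [0.0014, -0.0017, 0.0001] mm 4.0 deg 0.3
```

View pics/wrist16.png

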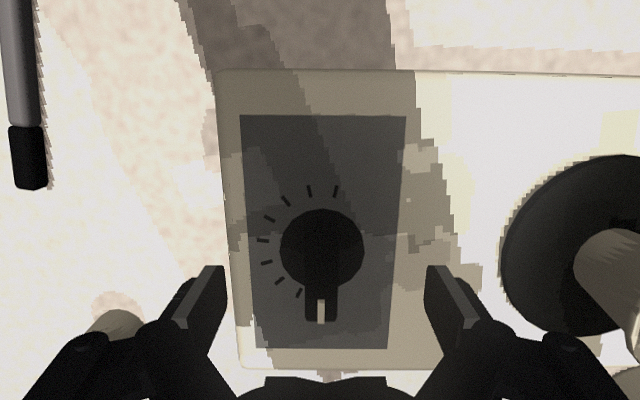

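Call:
servo_tool(
  commands=[
    {"travel": [-0.005,0.005,0.004],"rot": [0,0,0]},
    {"travel": [-0.005,0.005,0.004],"rot": [0,0,0]},
  ],
)

```text
time: 18.3
tool_pos: [0.5713, 0.1694, 0.0769]
eef_rot: [0.526, 0.474, -0.473, -0.525]
wrist_force: [0.2, 0.0, -0.2]
gripper_width: 0.0853
```

Call:
servo_tool(
  commands=[
    {"travel": [0,0,0],"rot": [0,0,0]},
    {"travel": [0,0,0],"rot": [0,0,0]},
    {"travel": [0,0,0],"rot": [0,0,0]},
    {"travel": [0,0,0],"rot": [0,0,0]},
    {"travel": [0,0,0],"rot": [0,0,0]},
    {"travel": [0,0,0],"rot": [0,0,0]},
    {"travel": [0,0,0],"rot": [0,0,0]},
  ],
  claw=0,
)

```text
time: 19.18
tool_pos: [0.5707, 0.1692, 0.076]
eef_rot: [0.525, 0.473, -0.474, -0.525]
wrist_force: [-2.1, -1.0, 3.7]
gripper_width: 0.0124
```

```bash
python3 snap.py wrist 17
```

```text
19.175 [0.5707 0.1692 0.076 ] [ 1.990e-01  1.500e-01  1.898e+00 -1.000e-03  1.094e+00 -1.268e+00] [-2.11 -1.02  3.71]
```

View pics/wrist17.png

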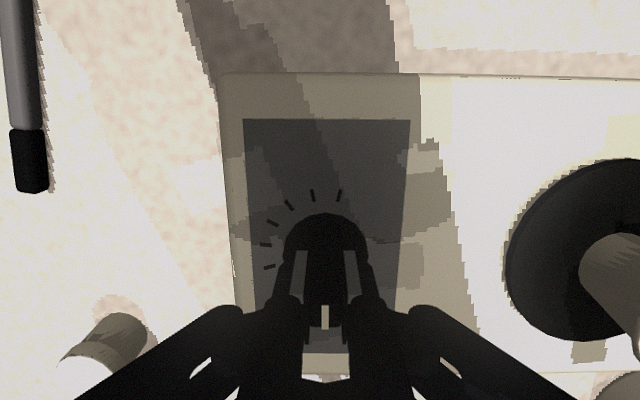

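Call:
servo_tool(
  commands=[
    {"travel": [0,0,0],"rot": [0,0.08,0]},
    {"travel": [0,0,0],"rot": [0,0.16,0]},
    {"travel": [0,0,0],"rot": [0,0.24,0]},
    {"travel": [0,0,0],"rot": [0,0.32,0]},
    {"travel": [0,0,0],"rot": [0,0.4,0]},
    {"travel": [0,0,0],"rot": [0,0.48,0]},
    {"travel": [0,0,0],"rot": [0,0.55,0]},
    {"travel": [0,0,0],"rot": [0,0.61,0]},
  ],
)

```text
time: 20.23
tool_pos: [0.5699, 0.1683, 0.0759]
eef_rot: [0.705, 0.065, -0.067, -0.703]
wrist_force: [-4.4, -5.6, 5.5]
gripper_width: 0.0127
```

Call:
servo_tool(
  commands=[
    {"travel": [0,0,0],"rot": [0,0,0]},
    {"travel": [0,0,0],"rot": [0,0,0]},
  ],
)

```text
time: 20.48
tool_pos: [0.5699, 0.1683, 0.076]
eef_rot: [0.705, 0.066, -0.068, -0.703]
wrist_force: [-4.9, -5.0, 5.6]
gripper_width: 0.0127
```

```bash
python3 snap.py wrist 18; python3 -c "
from h import *
plan([.571,.1693,.076],up(84-72))"
```

```text
20.475 [0.5699 0.1683 0.076 ] [ 0.198  0.15   1.898 -0.003  1.097  0.009] [-4.89 -5.03  5.62]
travel [0.0064, -0.0002, 0.0039] rot [0.0013, -0.009, -0.0013] mm 1.5 deg 1.1
```

View pics/wrist18.png

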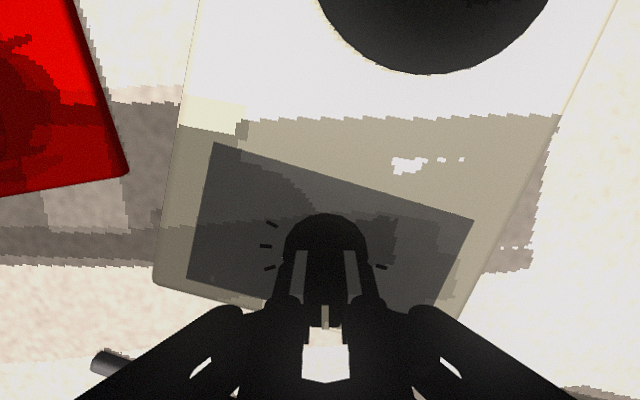

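Call:
servo_tool(
  commands=[
    {"travel": [0,0,0],"rot": [0,0,0]},
    {"travel": [0,0,0],"rot": [0,0,0]},
    {"travel": [0,0,0],"rot": [0,0,0]},
    {"travel": [0,0,0],"rot": [0,0,0]},
    {"travel": [0,0,0],"rot": [0,0,0]},
  ],
  claw=1,
)

```text
time: 21.15
tool_pos: [0.5707, 0.1694, 0.0758]
eef_rot: [0.704, 0.067, -0.067, -0.704]
wrist_force: [-0.0, -0.2, -0.6]
gripper_width: 0.0854
```

Call:
servo_tool(
  commands=[
    {"travel": [0,-0.2,0],"rot": [0,0,0]},
    {"travel": [0,-0.5,0],"rot": [0,0,0]},
    {"travel": [0,-0.8,0],"rot": [0,0,0]},
    {"travel": [0,-0.95,0],"rot": [0,0,0]},
    {"travel": [-0.3,-0.95,-0.15],"rot": [0,0,0]},
    {"travel": [-0.5,-0.95,-0.3],"rot": [0,0,0]},
    {"travel": [-0.5,-0.95,-0.3],"rot": [0,0,0]},
  ],
)

```text
time: 22.02
tool_pos: [0.482, 0.0902, 0.2657]
eef_rot: [0.704, 0.066, -0.066, -0.704]
wrist_force: [1.1, -0.8, -0.4]
gripper_width: 0.0852
```

```bash
python3 snap.py wrist 19; python3 snap.py top 19; python3 snap.py side 19
```

```text
22.025 [0.482  0.0902 0.2657] [ 7.600e-02 -2.580e-01  1.956e+00 -1.000e-03  1.444e+00 -1.110e-01] [ 1.12 -0.82 -0.38]
22.075 [0.4832 0.091  0.2661] [ 0.077 -0.256  1.953 -0.     1.443 -0.111] [ 0.05 -0.67 -0.07]
22.125 [0.4839 0.0916 0.2663] [ 0.078 -0.254  1.951 -0.     1.443 -0.111] [-0.74  1.54 -0.95]
```

View pics/wrist19.png

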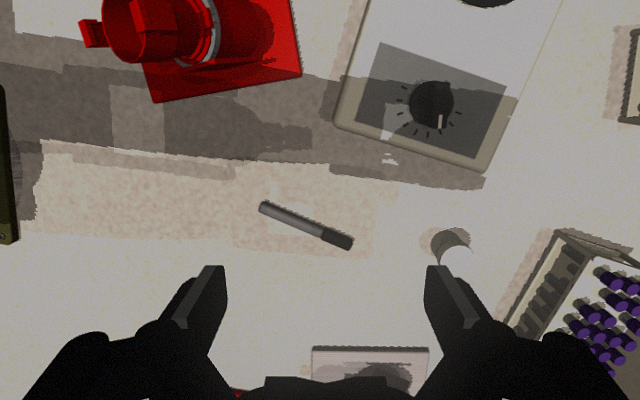

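View pics/side19.png

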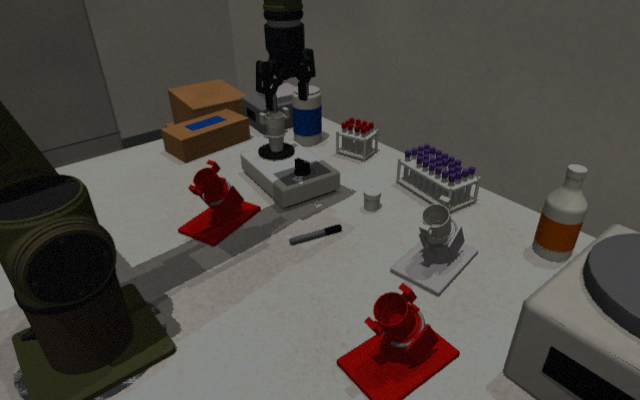

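View pics/top19.png

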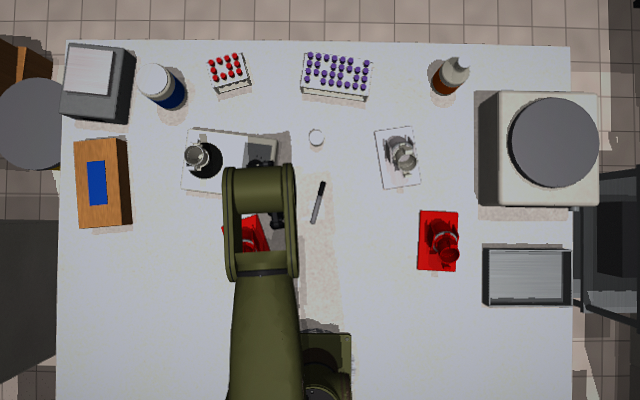

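Check the dial angle and that the stack is unmoved.

Run:
```python
from h import *
w=ld("wrist19");o=dict(tool_pos=w["o_pos"],eef_rot=w["o_rot"])
b=w["image"][65:155,385:475][:,:,::-1]; 
a=ld("side8")["image"][190:300,385:485].astype(int); c=ld("side19")["image"][190:300,385:485].astype(int)
t0=ld("top0")["image"];t1=ld("top19")["image"]
g=w["image"][100:140,425:460].max(2).astype(int); ys,xs=np.where(g[10:34,5:25]>110); 
m=np.c_[xs+430,ys+110]; 
W=onplane(w,m,.095,o)[:,:2]; d=np.linalg.svd(W-W.mean(0))[2][0]; print(len(m),W.mean(0),"mark dir deg",np.degrees(np.arctan2(d[1],d[0])),"from dial axis",np.degrees(np.arctan2(*(W.mean(0)-[.5712,.1698])[::-1])))
f=lambda i:cv2.resize(i,(380,418),interpolation=2)
cv2.imwrite("pics/chk.png",np.hstack([cv2.resize(b,(418,418),interpolation=2),f(cv2.convertScaleAbs(c[:,:,::-1].astype(np.uint8),alpha=1.8))])[:, :800])
s0=ld("side0")["image"]
for n,reg in (("stack lower/base",(215,260,405,470)),("jar",(185,212,360,385)),("marker",(220,250,285,345))):
    y0,y1,x0,x1=reg; d=np.abs(s0[y0:y1,x0:x1].astype(int)-ld("side19")["image"][y0:y1,x0:x1]).max(2); print(n,(d>40).mean().round(4))
    p,_=cv2.phaseCorrelate(cv2.cvtColor(s0[y0:y1,x0:x1],cv2.COLOR_RGB2GRAY).astype(np.float32),cv2.cvtColor(ld("side19")["image"][y0:y1,x0:x1],cv2.COLOR_RGB2GRAY).astype(np.float32)); print(np.round(p,2))
```

```text
33 [0.57482346 0.15795327] mark dir deg -79.68989177599408 from dial axis -72.9931310716487
stack lower/base 0.0568
[0.12 0.72]
jar 0.0
[0.45 0.45]
marker 0.0272
[ 0.13 -0.18]
```

View pics/chk.png

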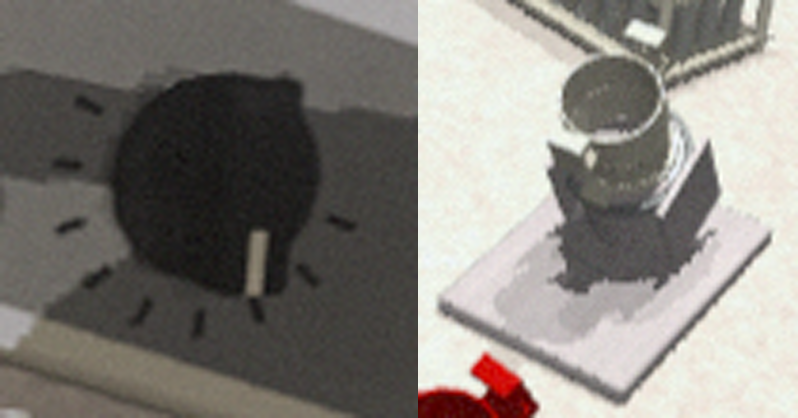

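Run:
```python
from h import *
w=ld("wrist19");o=dict(tool_pos=w["o_pos"],eef_rot=w["o_rot"])
k=418/90; f=lambda x,y:(385+x/k-.4,65+y/k-.4)
tk=[(340,220),(305,275),(258,310),(198,323),(140,313),(97,275),(70,225),(65,162),(85,105)]
P=onplane(w,[f(*t) for t in tk],.0605,o)[:,:2]
A=np.c_[2*P,np.ones(9)];s=np.linalg.lstsq(A,(P**2).sum(1),rcond=None)[0];C=s[:2];print("centre",C)
print("ticks",np.degrees(np.arctan2(*(P-C).T[::-1])).round(1))
m=onplane(w,[f(259,232),f(256,294)],.095,o)[:,:2];print("mark",np.degrees(np.arctan2(*(m-C).T[::-1])).round(1), np.linalg.norm(m-C,axis=1))
```

```text
centre [0.57171304 0.17109196]
ticks [  -5.5  -30.6  -53.4  -78.1 -102.5 -126.6 -150.2 -175.   162.4]
mark [-74.6 -75.6] [0.0079739  0.01972066]
```

```bash
python3 -c "
from cell import ctrl
print(ctrl.get_obs()['time']); print(ctrl.job_done())"
```

```text
22.175
the job is handed in; nothing more can be done
None
```

I twisted the top cup about 52° anticlockwise and lifted it out of the aluminium dispenser. It now stands upright on the mixer's plate. I then turned the dial three clicks clockwise, let go of both, and handed the job in at 22.2 s of the 58 s.

**Last checks:**
- **Cup:** it stands upright and was set down on contact with about 5 N, not dropped. The foot is about 4–5 mm from the plate's centre by the wrist and top cameras. I left that uncorrected.
- **Dial:** the white mark reads about −75° to −80° across three measurements. The third tick is at −78°, with its neighbours at −53° and −102°, so it is on the third detent.
- **Stack:** the pull-out force was about 1 N, well below the stack's 5 N, and the rest of the stack looks unmoved by eye. My image comparison of that area showed a shift of about 0.7 px and 6% of pixels changed. I put that down to the missing cup and changed shadows, but did not check it separately.
- **Jar and marker:** both are in place in the last pictures. The jar region showed no changed pixels, though its shift estimate read about 0.45 px each way. The marker region showed about 3% changed pixels, probably shadow.
- **Disagreements:** the side camera puts the plate about 5 mm lower than stated. On the first comparison it put the foot further off-centre than the other cameras did, so I relied on the wrist and top views. The cup also touched down about 3 mm lower than I had calculated.

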